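Spring the retaining clip off a trolley caster's axle with the hooked pick

ROBOT

A 7-joint arm with a two-finger parallel gripper is mounted at the origin on the work surface. World frame = base frame: x ahead of the robot, y to its left, z up, the work surface at z = 0. Lengths are in m, angles in rad, forces in N, time in s.
With the tool pointing down it reaches from about 0.4 to 0.85 m from the base axis. Payload 4.5 kg.
Tool frame: the origin (TCP) lies between the finger pads; the fingertips stand 11 mm ahead of it and the grasp point (between the pads) lies 8 mm behind it (r.nose_length is the distance from the TCP to the fingertips, in m); z points along the fingers, y is the line along which they close (so a half turn about z gives the same grasp; the last joint's range is limited). The gripper opens to 88 mm and grips with 3 to 60 N. Pads are 18 mm wide; open, the fingers measure 123 mm over their backs; the gripper's body (75 mm by 187 mm) begins 45 mm behind the grasp point.
Start: joints at [1.372, 0.689, -0.195, 1.565, 0.157, 0.902, -0.215], TCP at [0.144, -0.608, 0.25] pointing down, gripper open.
Joint ranges: [-3.01, 3.01], [-0.46, 2.08], [-1.47, 1.51], [0.13, 2.56], [-1, 4.14], [0.04, 2.09], [-2.66, 2.66]. Speed limits (rad/s): [2.57, 2.57, 3.14, 3.14, 3.14, 3.14, 3.14].

INTERFACE

Orientations are given as a unit quaternion [x, y, z, w].
In Python, from plant import get_state, snapshot, camera_model, r gives the robot as it stands.
- The arm moves only by the shell command python3 -m inch 'ROWS' [FORCE]. ROWS is text: rows parted by semicolons, each of 7 numbers parted by spaces: the opening, from -1 (shut) to 1 (fully open), then the shift along the tool's x, y, z in m, then the turn, a rotation vector about the tool's x, y, z in rad. A call has 1 to 20 rows; each row shifts and turns the commanded pose from where the row before left it, along the tool's axes as they then stand; what a row does not reach is not made up. A row lasts 1/12 s, in which the tool goes at most 41.7 mm and 7.16 degrees, less where a joint would pass 70% of its speed; a pose out of reach is approached as far as the arm can. A call is refused whole if a number of a shift passes 0.0417 or a number of a turn 0.125, either way. A call with a gripper value outside its range is refused whole. The fingers move at their own pace and stop on an object; FORCE is the grip in N (left out, the last holds). Time passes only in rows, so rows that do not move let the fingers close. It gives the time, the measured TCP pose, the force, the opening and the grip force at its end, in the units of the state.
- get_state(): the state, without advancing time (a new reading comes with each control period).
- snapshot(name): name is "scene" or "top"; returns (picture, depth): 384x512x3 uint8, red, green, blue; 384x512 float32, m along the optical axis (not along the pixel's ray), 0 where there is no reading.
- camera_model(name): a dict with "intrinsics" (3x3 intrinsics, pixels), "view" (4x4, takes a point from world to camera coordinates). Camera axes: x right, y down, z forward; pixel columns grow to the right and rows downward; lengths in m; the calibration is good to about 2 mm. A picture is of the moment at which its call begins. camera_model takes no time and is no camera call.
- r.finish_job(): hands the job in; it is judged then, once.
The state is a dict: "clock": time; "q": joint angles; "qd": joint speeds; "joint_torque": joint torques, N m; "tool_pos": TCP position; "eef_rot": TCP orientation; "contact_force": force on the tool from outside, world axes, zero at the start; "moment": the same for the moment, N m; "opening": opening from 0.0 (shut) to 1.0 (fully open); "finger_force": force on a finger pad.
Only numpy, scipy, OpenCV 4.12 (cv2) and the standard library are available. Lean on these libraries where they do the work, as an engineer would, in place of code of your own. Each camera call takes 0.05 s, during which the arm holds its last target. There are 200 camera calls.

TASK

The ware trolley's caster must come apart for greasing: with the hooked pick from the tool rack, feel your way in along the axle under the back of the spring clip until the hook just touches the thin dust shield behind it, then pull the clip up out of its groove, and carry it on the hook to the white parts dish and leave it lying in there. Go gently so that the pick never dents the shield nor scores the axle, do not touch the clip with the fingers, let it neither fly off nor drop, and leave the other tools and pots alone. Hang the pick back upright in its own slot of the rack.

Things in the scene. Friction and masses are not known exactly. Their poses are not given: they have to be found in the camera images.
- caster: Trolley caster, upside down, plate clamped to the bench; fixed. Origin: centre of the plate's underside on the bench; z up, x along the axle to its free end, which carries the clip. Wheel 125 mm dia, 36 mm wide, centred over the origin, top 155 mm above the bench; fork legs either side. Two hold-down clamps stand 32 mm high at y = +-64 mm. All of it is rigid
- groove (a point): Middle of the clip's groove on the axle's axis, 37.4 mm along the caster's x and 92.5 mm above the bench. Along the caster's x: fork leg to 28.5 mm; then the bare axle (22 mm dia) with a dust shield (47 mm dia disc, 2 mm thick) tight on it, its outer face anywhere from 30.7 to 35.7 mm: not measured, feel for it; it dents above 5 N; groove (17 mm dia) 36 to 39; axle end (22 mm dia) 39 to 46
- axle_crest (a point): Highest line of the bare axle end, 103.5 mm above the bench, 42.5 mm along the caster's x
- clip: Steel spring clip, a flat C ring standing in the groove, mouth down, about 25 g: 41.6 mm outside dia, 32.8 mm inside, 2.2 mm thick. Origin: centre of the ring; x along the axle outwards, z from the mouth to the back. Four tongues reach in to the groove, 50 and 122 degrees either side of the back; the lower two sit on sprung jaws. On a hook it hangs mouth down, lowest point 14 mm below its origin
- clip_window (a point): Middle of the open window under the clip's back (13.7 mm along the clip's z): 12 mm wide, 5.4 mm high from the axle's crest up to the ring. The dust shield is 0.5 to 6 mm behind the clip. Pulled straight up there, the clip gives way over some 7 mm at 10 to 20 N, snaps over the axle, and is clear of it when 30 mm higher
- pick: Hooked pick hanging upright in a slot of the rack, the tool with the longest round shank, about 70 g. Origin: on the shank's axis, under the collar (24 mm dia, 6 mm thick) that rests on the rack; z up along the handle, x the way the hook points. Round shank 5 mm dia down to z = -88 mm, where a hook 3 mm thick bends off along x
- pick_grip (a point): Middle of the pick's handle, 45 mm above its origin. Wooden handle 16 x 16 mm, flat sides facing x and y, from 6 to 84 mm (cap to 88 mm) above the origin
- hook_tip (a point): End of the hook, on its centre line: 20 mm along x and 86.8 mm below the pick's origin; the hook rises 1.2 mm from root to end; the lowest point of the pick is its root, 89.5 mm below the origin
- rack: Steel tool rack, fixed; origin on the bench below its middle slot, z up, y along the row, x towards the slots' mouths (towards the robot and the dish). Top plate 6 mm thick, upper face 112 mm above the bench, no back wall. Slots 10 mm wide at y = -85, 0 and 85 mm, open to +x (plate's edge x = 23 mm, closed end x = -7 mm). Tools hang at x = 0 with the hook to +x and lift straight up
- dish: White round parts dish, loose, straight-sided, 144 mm across its rim (inside 136), 34 mm high, flat floor 5 mm above its underside. Origin: centre of its underside
- awl: short straight awl (shank 52 mm) with the same handle as the pick, hanging in another slot; to be left alone. Origin under its collar
- scraper: scraper with a square blade and the same handle, in the third slot; to be left alone. Origin under its collar
- vase: round clay vase 108 mm across, 112 mm high; to be left alone. Origin: centre of its underside
- grease_tin: tin 68 mm across, 50 mm high; to be left alone. Origin: centre of its underside
Mind the look-alikes: they are no part of the job. Leave any red or turquoise look-alike of the pick alone. Of the things that look like the dish, the largest one is meant.

How it is judged:
By the outcome, as a careful person would: the job done as asked, in the order asked, and still so for the second after the job is handed in, with the robot touching nothing.
It also fails if it takes over 67 s, if anything falls off the work surface, if the arm or the gripper's body presses on something with over 40 N, if the wrist force passes 120 N, or if a joint passes its speed limit or range.

## Working session

There is one attempt and no reset: what is moved stays moved. The work goes in short steps, Python scripts to look and compute and a shell command to move; the robot and the scene stay as the last step left them, time stands still between calls to the robot, and variables do not carry over. Pictures are saved under pics/ and viewed, at most 10 in all, crops included, and the job is handed in when it is done.

```bash
ls; mkdir -p pics; python3 - <<'E'
from plant import get_state, snapshot, camera_model, r
import cv2,numpy as np
s=get_state()
print({k:np.round(v,3).tolist() for k,v in s.items()})
for n in("scene","top"):
    p,d=snapshot(n); np.savez(f"{n}0.npz",p=p,d=d)
    c=camera_model(n); print(n,c["intrinsics"],c["view"])
    cv2.imwrite(f"pics/{n}0.png",cv2.resize(p[:,:,::-1],(800,600)))
E
```

```text
pics
{'clock': 0.0, 'q': [1.372, 0.69, -0.195, 1.566, 0.157, 0.902, -0.215], 'qd': [0.0, -0.0, -0.0, 0.001, -0.0, -0.001, 0.0], 'joint_torque': [-0.0, -52.757, -1.267, -15.344, -0.053, 0.006, 0.0], 'tool_pos': [0.144, -0.608, 0.249], 'eef_rot': [0.993, 0.116, -0.0, -0.001], 'contact_force': [0.154, -0.747, -0.417], 'moment': [-0.044, 0.002, 0.011], 'finger_force': 0.0, 'opening': 0.998}
scene [[474.36436521   0.         247.83504875]
 [  0.         474.36436521 185.48286262]
 [  0.           0.           1.        ]] [[ 0.2546585   0.96701668 -0.00527077 -0.17046616]
 [ 0.67436094 -0.18149046 -0.71575033 -0.27128887]
 [-0.6930991   0.17871751 -0.69833637  1.42575814]
 [ 0.          0.          0.          1.        ]]
top [[350.89625218   0.         259.3727101 ]
 [  0.         350.89625218 187.2460279 ]
 [  0.           0.           1.        ]] [[-2.70318731e-02 -9.99628070e-01 -3.60551045e-03  3.27917654e-02]
 [-9.93242555e-01  2.72660805e-02 -1.12808629e-01  5.62732705e-01]
 [ 1.12864981e-01  5.31717858e-04 -9.93610192e-01  9.75093055e-01]
 [ 0.00000000e+00  0.00000000e+00  0.00000000e+00  1.00000000e+00]]
```

View pics/scene0.png

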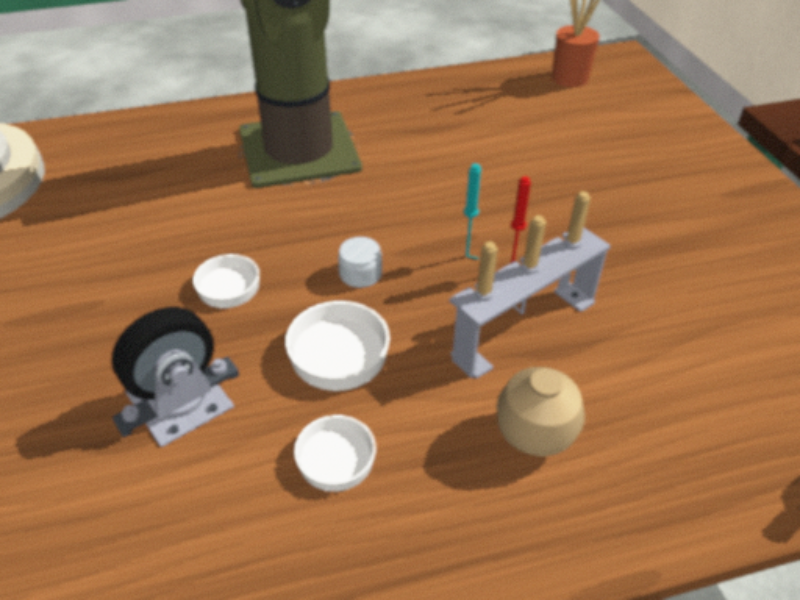

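View pics/top0.png

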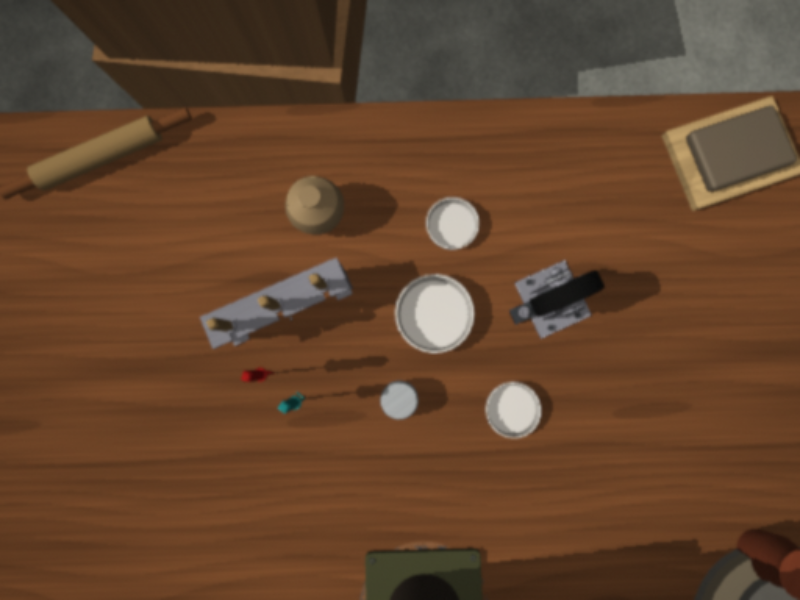

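The scene view shows the caster at (170,370) with its axle end facing away from the robot. It also shows three wooden handles in the rack at (487,268), (535,242) and (580,217). Look-alikes are the turquoise pick at (472,205), the red pick at (520,210), and white dishes at (227,280), (337,345; largest) and (335,453). Next I measure and take close crops.

```bash
cat >h.py <<'E'
import numpy as np,cv2
from plant import get_state, snapshot, camera_model, r
def cloud(n,d):
    c=camera_model(n);K=np.array(c["intrinsics"]);V=np.array(c["view"])
    v,u=np.mgrid[:d.shape[0],:d.shape[1]]
    P=np.stack([(u-K[0,2])/K[0,0]*d,(v-K[1,2])/K[1,1]*d,d],-1)
    P=(P-V[:3,3])@V[:3,:3]; P[d==0]=np.nan
    return P
def proj(n,X):
    c=camera_model(n);K=np.array(c["intrinsics"]);V=np.array(c["view"])
    q=np.atleast_2d(X)@V[:3,:3].T+V[:3,3]; q=q@K.T; return q[:,:2]/q[:,2:]
def ray(n,uv):
    c=camera_model(n);K=np.array(c["intrinsics"]);V=np.array(c["view"])
    d=V[:3,:3].T@np.linalg.solve(K,[*uv,1]); o=-V[:3,:3].T@V[:3,3]; return o,d
def atz(n,uv,z):
    o,d=ray(n,uv); return o+d*(z-o[2])/d[2]
E
python3 - <<'E'
from h import *
from scipy import ndimage as N
D={n:np.load(n+"0.npz") for n in("scene","top")}
s=D["scene"]["p"]
a=cv2.resize(s[85:245,285:395],None,fx=3.4,fy=3.4,interpolation=2); b=cv2.resize(s[185:295,65:160],None,fx=4.2,fy=4.2,interpolation=2)
H=544;im=np.zeros((H,374+399,3),np.uint8);im[:a.shape[0],:a.shape[1]]=a;im[:b.shape[0],374:374+b.shape[1]]=b
cv2.imwrite("pics/crop1.png",im[:,:,::-1])
for n in D:
    P=cloud(n,D[n]["d"]);z=P[...,2]
    print(n,"table z",np.nanmedian(z))
    m=(np.abs(z)>.015)&(P[...,0]>.25)&(P[...,0]<.95)&(np.abs(P[...,1])<.6)
    L,k=N.label(m)
    for i in range(1,k+1):
        q=P[L==i]
        if len(q)<40: continue
        v,u=np.where(L==i)
        print(i,len(q),"uv",u.mean().round(),v.mean().round(),"min",q.min(0).round(3),"max",q.max(0).round(3),"mean",q.mean(0).round(3),"col",D[n]["p"][L==i].mean(0).round())
    R=P[(np.abs(z-.112)<.006)&(P[...,0]>.45)&(P[...,1]>.1)&(P[...,1]<.5)]
    if len(R):
        g=D[n]["p"][(np.abs(z-.112)<.006)&(P[...,0]>.45)&(P[...,1]>.1)&(P[...,1]<.5)].astype(int)
        k=(g.max(1)-g.min(1))<45; R=R[k]
        rect=cv2.minAreaRect((R[:,:2]*1000).astype(np.float32)); print("rack",len(R),rect,R[:,2].mean())
E
```

```text
scene table z -0.0004418667884168869
1 310 uv 302.0 126.0 min [0.368 0.197 0.015] max [0.391 0.22  0.178] mean [0.381 0.207 0.122] col [ 54. 122. 115.]
2 4123 uv 336.0 173.0 min [0.416 0.111 0.015] max [0.62  0.365 0.202] mean [0.544 0.231 0.112] col [147. 132. 128.]
3 659 uv 230.0 166.0 min [ 0.339 -0.001  0.015] max [0.408 0.066 0.054] mean [0.383 0.031 0.041] col [184. 188. 190.]
4 286 uv 144.0 177.0 min [ 0.297 -0.221  0.015] max [ 0.398 -0.124  0.027] mean [ 0.346 -0.173  0.02 ] col [219. 216. 210.]
8 938 uv 215.0 217.0 min [ 0.454 -0.106  0.015] max [0.599 0.036 0.037] mean [ 0.521 -0.035  0.027] col [208. 206. 202.]
9 3728 uv 105.0 231.0 min [ 0.508 -0.335  0.015] max [ 0.597 -0.177  0.157] mean [ 0.566 -0.258  0.094] col [79. 80. 83.]
11 2529 uv 345.0 263.0 min [0.683 0.125 0.028] max [0.783 0.228 0.115] mean [0.747 0.167 0.082] col [167. 144. 106.]
19 411 uv 213.0 286.0 min [ 0.647 -0.124  0.015] max [ 0.746 -0.026  0.026] mean [ 0.692 -0.075  0.021] col [223. 220. 215.]
27 93 uv 494.0 361.0 min [ 0.949  0.344 -0.031] max [ 0.95   0.422 -0.015] mean [ 0.949  0.384 -0.023] co
[... 1049 characters left out ...]
9.0 min [ 0.454 -0.104  0.015] max [0.595 0.037 0.038] mean [ 0.529 -0.038  0.029] col [151. 144. 135.]
27 126 uv 163.0 240.0 min [0.414 0.257 0.019] max [0.433 0.277 0.178] mean [0.424 0.264 0.137] col [90. 20. 16.]
28 467 uv 255.0 256.0 min [0.337 0.001 0.02 ] max [0.403 0.066 0.055] mean [0.372 0.034 0.048] col [154. 155. 153.]
29 129 uv 334.0 265.0 min [ 0.297 -0.22   0.015] max [ 0.394 -0.13   0.028] mean [ 0.339 -0.188  0.022] col [158. 148. 138.]
35 117 uv 186.0 259.0 min [0.364 0.199 0.018] max [0.387 0.219 0.18 ] mean [0.377 0.206 0.139] col [32. 73. 67.]
rack 1716 ((594.3306274414062, 252.71334838867188), (162.9306640625, 262.63446044921875), 22.549814224243164) 0.11215412183284194
```

View pics/crop1.png

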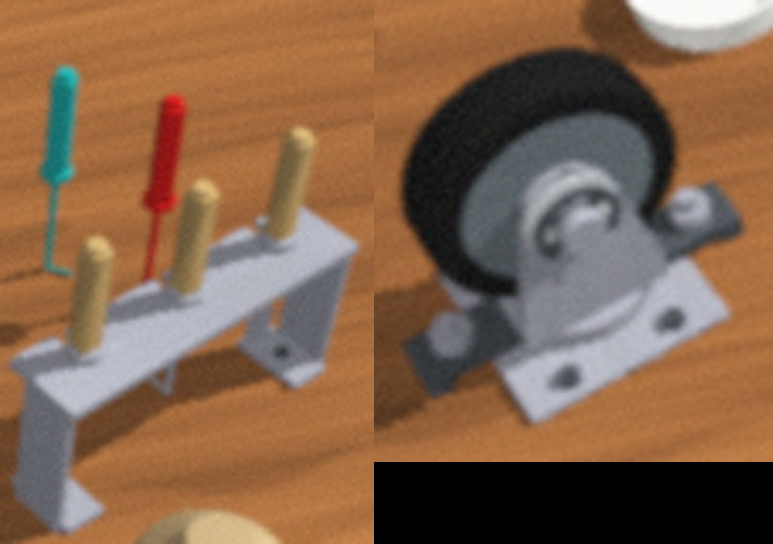

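The rack crop shows handles at (92,295), (195,235) and (292,180), with a hook-like shape below the plate at (165,385). The caster crop shows the clip ring and axle end at (580,215), facing the camera. Next I find which handle that shank belongs to and fit the poses.

```bash
python3 - <<'E'
from h import *
D={n:np.load(n+"0.npz") for n in("scene","top")}
Hs={}
for n in D:
    P=cloud(n,D[n]["d"]);z=P[...,2]
    m=(z>.125)&(P[...,0]>.44)&(P[...,1]>.1)&(P[...,1]<.4)
    q=P[m];q=q[(q[:,0]>.45)]
    _,l,c=cv2.kmeans(q[:,:2].astype(np.float32),3,None,(3,50,1e-6),5,2)
    for i in range(3):
        k=q[l[:,0]==i]; t=k[k[:,2]>.196]
        print(n,len(k),"mean",k.mean(0).round(4),"box",k.min(0).round(3),k.max(0).round(3),"cap",len(t),t.mean(0).round(4) if len(t) else '', cv2.minAreaRect((k[:,:2]*1000).astype(np.float32))[0])
    col=D[n]["p"].astype(int);grey=(col.max(-1)-col.min(-1))<40
    R=P[(np.abs(z-.112)<.004)&grey&(P[...,0]>.45)&(P[...,0]<.625)&(P[...,1]>.1)&(P[...,1]<.38)]
    print("rack",n,len(R),cv2.minAreaRect((R[:,:2]*1000).astype(np.float32)))
    # points below the plate
    w=P[(z>.012)&(z<.10)&(P[...,0]>.45)&(P[...,0]<.63)&(P[...,1]>.1)&(P[...,1]<.38)]
    o=np.array([.545,.238]);th=np.radians(-157.5);ex=np.array([np.cos(th),np.sin(th)]);ey=np.array([-ex[1],ex[0]])
    lx=(w[:,:2]-o)@ex;ly=(w[:,:2]-o)@ey
    k=np.abs(ly)<110
    h=np.histogram(ly,np.arange(-.13,.131,.01));print([(round(b,2),c) for c,b in zip(*h) if c])
    for a,b in((-.1,-.06),(-.03,.03),(.06,.1)):
        k=(ly>a)&(ly<b)
        if k.any(): print((a,b),k.sum(),"lx",lx[k].min().round(3),lx[k].max().round(3),"z",w[k,2].min().round(3),w[k,2].max().round(3))
    # dish: rim
    R=P[(np.abs(z-.034)<.004)&(P[...,0]>.44)&(P[...,0]<.61)&(P[...,1]>-.115)&(P[...,1]<.045)]
    A=np.c_[2*R[:,:2],np.ones(len(R))];x=np.linalg.lstsq(A,(R[:,:2]**2).sum(1),rcond=None)[0];print("dish",x[:2],np.sqrt(x[2]+x[:2]@x[:2]), cv2.minEnclosingCircle((R[:,:2]*1000).astype(np.float32)))
E
```

```text
scene 292 mean [0.544  0.2326 0.1657] box [0.533 0.225 0.125] [0.551 0.244 0.202] cap 26 [0.5405 0.2336 0.1987] (541.7643432617188, 232.5743865966797)
scene 302 mean [0.5766 0.1546 0.1659] box [0.567 0.147 0.125] [0.584 0.166 0.201] cap 28 [0.5733 0.156  0.1987] (573.8232421875, 156.85545349121094)
scene 277 mean [0.5114 0.3108 0.1654] box [0.501 0.303 0.125] [0.519 0.324 0.201] cap 23 [0.5084 0.3124 0.1984] (508.408935546875, 311.6721496582031)
rack scene 1869 ((545.4263305664062, 238.04458618164062), (60.65610122680664, 252.80743408203125), 22.436824798583984)
[(np.float64(-0.13), np.int64(122)), (np.float64(-0.12), np.int64(184)), (np.float64(-0.1), np.int64(15)), (np.float64(-0.09), np.int64(23)), (np.float64(-0.08), np.int64(22)), (np.float64(-0.01), np.int64(5)), (np.float64(-0.0), np.int64(21)), (np.float64(0.11), np.int64(2)), (np.float64(0.12), np.int64(431))]
(-0.1, -0.06) 60 lx 0.002 0.009 z 0.023 0.054
(-0.03, 0.03) 26 lx 0.003 0.023 z 0.023 0.054
dish [ 0.5266949  -0.03553002] 0.0693406078841737 ((525.6746215820312, -34.603458404541016), 73.22417449951172)
top 99 mean [0.5368 0.2325 0.1759] box [0.529 0.226 0.126] [0.547 0.245 0.202] cap 26 [0.538  0.2353 0.199 ] (537.8611450195312, 235.34837341308594)
top 80 mean [0.5683 0.1548 0.1792] box [0.561 0.148 0.125] [0.578 0.165 0.204] cap 26 [0.5709 0.1563 0.1994] (570.0667724609375, 156.84474182128906)
top 112 mean [0.5048 0.3103 0.1741] box [0.496 0.305 0.127] [0.515 0.322 0.203] cap 27 [0.505  0.3142 0.1993] (505.0969543457031, 313.81298828125)
rack top 1664 ((543.69970703125, 238.461181640625), (58.47962188720703, 250.12698364257812), 22.549814224243164)
[(np.float64(-0.01), np.int64(2)), (np.float64(-0.0), np.int64(1)), (np.float64(0.12), np.int64(23))]
(-0.03, 0.03) 3 lx 0.018 0.025 z 0.025 0.027
dish [ 0.52427382 -0.03421176] 0.06910898526544491 ((524.395263671875, -34.42657470703125), 71.52440643310547)
```

The middle handle at (535,242) is the pick: its shank reaches z≈0.023 and a hook extends about 20 mm towards rack +x. The other two are the blade and the short awl. Now the caster fit.

```bash
cat >fit.py <<'E'
from h import *
from scipy.optimize import least_squares
def run(D):
  Q={}
  for n in D:
    P=cloud(n,D[n]["d"]);c=D[n]["p"].astype(int)
    m=(P[...,2]>.10)&(P[...,2]<.165)&(P[...,0]>.47)&(P[...,0]<.63)&(P[...,1]<-.16)&(P[...,1]>-.36)&(c.max(-1)<75)
    Q[n]=P[m]
  def loc(p,q):
    ex=np.array([np.cos(p[2]),np.sin(p[2])]);d=q[:,:2]-p[:2]
    return d@ex, d@np.array([-ex[1],ex[0]]), q[:,2]-.0925
  def res(p,q):
    x,y,z=loc(p,q);a=np.abs(x)-.018;b=np.hypot(y,z)-.0625
    return np.where((a>0)&(b>0),np.hypot(a,b),np.maximum(a,b))
  for n in [*D,"both"]:
    q=np.concatenate(list(Q.values())) if n=="both" else Q[n]
    f=least_squares(res,[.55,-.25,.4],args=(q,),loss="soft_l1",f_scale=.002)
    print(n,len(q),"xy",f.x[:2].round(4),"yaw",np.degrees(f.x[2]).round(2),"med",np.median(np.abs(f.fun)).round(4))
    p=f.x
  # axle end from the scene camera
  P=cloud("scene",D["scene"]["d"]).reshape(-1,3);P=P[~np.isnan(P[:,0])]
  x,y,z=loc(p,P)
  for lo,hi,rr in((.036,.056,.0105),(.02,.035,.05)):
    k=(np.hypot(y,z)<rr)&(x>lo)&(x<hi); print("face",k.sum(),np.percentile(x[k],[5,25,50,75,95]).round(4))
  k=(np.hypot(y,z)<.02)&(x>.0425)&(x<.055); print("axle end pts",k.sum(),"y",y[k].min().round(4),y[k].max().round(4),"z",z[k].min().round(4),z[k].max().round(4), "mean",y[k].mean().round(4),z[k].mean().round(4))
  ex=np.array([np.cos(p[2]),np.sin(p[2])]);print("groove",(p[:2]+.0374*ex).round(4),"uv",proj("scene",[*(p[:2]+.046*ex),.0925]))
  return p
if __name__=="__main__":
  run({n:np.load(n+"0.npz") for n in("scene","top")})
E
python3 fit.py
```

```text
scene 1206 xy [ 0.5482 -0.26  ] yaw 22.61 med 0.0008
top 696 xy [ 0.5453 -0.2602] yaw 21.63 med 0.001
both 1902 xy [ 0.5478 -0.2597] yaw 22.63 med 0.0009
face 79 [0.0372 0.0442 0.046  0.0472 0.0483]
face 647 [0.0201 0.0211 0.0284 0.0301 0.0332]
axle end pts 80 y -0.0111 0.0091 z -0.0125 0.0107 mean -0.0012 0.0021
groove [ 0.5824 -0.2453] uv [[114.89700625 240.03483267]]
```

```bash
python3 -m inch '0.2 0.038 -0.0025 0 0 0 -0.0618;0.2 0.038 -0.0025 0 0 0 -0.0618;0.2 0.038 -0.0025 0 0 0 -0.0618;0.2 0.038 -0.0025 0 0 0 -0.0618;0.2 0.038 -0.0025 0 0 0 -0.0618;0.2 0.038 -0.0025 0 0 0 -0.0618;0.2 0.038 -0.0025 0 0 0 -0.0618;0.2 0.038 -0.0025 0 0 0 -0.0618;0.2 0.038 -0.0025 0 0 0 -0.0618;0.2 0.038 -0.0025 0 0 0 -0.0618;0.2 0.038 -0.0025 0 0 0 -0.0618;0.2 0.038 -0.0025 0 0 0 -0.0618;0.2 0.038 -0.0025 0 0 0 -0.0618;0.2 0.038 -0.0025 0 0 0 -0.0618'
python3 -m inch '0.2 0.038 -0.0025 0 0 0 -0.0618;0.2 0.038 -0.0025 0 0 0 -0.0618;0.2 0.038 -0.0025 0 0 0 -0.0618;0.2 0.038 -0.0025 0 0 0 -0.0618;0.2 0.038 -0.0025 0 0 0 -0.0618;0.2 0.038 -0.0025 0 0 0 -0.0618;0.2 0.038 -0.0025 0 0 0 -0.0618;0.2 0.038 -0.0025 0 0 0 -0.0618;0.2 0.038 -0.0025 0 0 0 -0.0618;0.2 0.038 -0.0025 0 0 0 -0.0618;0.2 0.038 -0.0025 0 0 0 -0.0618;0.2 0.038 -0.0025 0 0 0 -0.0618;0.2 0.038 -0.0025 0 0 0 -0.0618;0.2 0.038 -0.0025 0 0 0 -0.0618;0.2 0 0 0 0 0 0;0.2 0 0 0 0 0 0'
cat >go.py <<'E'
# usage: go.py x y z [yawdeg]: tool-frame shift and turn from the measured pose to a target
import sys
from h import *
from scipy.spatial.transform import Rotation as R
s=get_state();a=[float(v) for v in sys.argv[1:]]
M=R.from_quat(s["eef_rot"]);p=np.array(s["tool_pos"])
T=R.from_euler("z",a[3] if len(a)>3 else 112.5,degrees=True)*R.from_euler("x",180,degrees=True)
print("t",round(s["clock"],2),"pos",p.round(4),"F",np.round(s["contact_force"],2),"M",np.round(s["moment"],3),"open",round(s["opening"],3),"grip",round(s["finger_force"],1))
print("shift",(M.inv().apply(np.array(a[:3])-p)).round(4),"in target axes",(T.inv().apply(np.array(a[:3])-p)).round(4),"turn",(M.inv()*T).as_rotvec().round(4),"q7",round(s["q"][6],2))
E
python3 go.py .539 .2348 .152
```

```text
clock: 1.27
tool_pos: [0.5402, -0.2736, 0.2493]
eef_rot: [0.852, 0.523, -0.0, -0.0]
contact_force: [-0.1, -0.0, 0.3]
opening: 0.605
finger_force: 0.0
clock: 2.6
tool_pos: [0.5405, 0.2445, 0.2496]
eef_rot: [0.553, 0.833, 0.0, -0.001]
contact_force: [0.5, -1.0, 0.6]
opening: 0.599
finger_force: 0.0
t 2.6 pos [0.5405 0.2445 0.2496] F [ 0.45 -0.97  0.62] M [-0.059 -0.178 -0.067] open 0.599 grip 0.0
shift [-0.0085 -0.0051  0.0976] in target axes [-0.0084 -0.0051  0.0976] turn [-0.0006 -0.0015  0.0053] q7 -0.53
```

```bash
python3 -m inch '0.2 -0.0084 -0.0051 0 -0.0006 -0.0015 0.0053;0.2 0 0 0.03 0 0 0;0.2 0 0 0.03 0 0 0;0.2 0 0 0 0 0 0;0.2 0 0 0 0 0 0'
python3 go.py .539 .2348 .152
python3 - <<'E'
from h import *
p,d=snapshot("scene");a=cv2.resize(p[40:220,270:420],None,fx=3.3,fy=3.3,interpolation=2)
p,d=snapshot("top");b=cv2.resize(p[120:250,110:250],None,fx=2.1,fy=2.1,interpolation=2)
im=np.zeros((600,795,3),np.uint8);im[:a.shape[0],:a.shape[1]]=a;im[:b.shape[0],500:500+b.shape[1]]=b
cv2.imwrite("pics/near1.png",im[:,:,::-1])
E
```

```text
clock: 3.02
tool_pos: [0.5407, 0.2286, 0.1887]
eef_rot: [0.559, 0.829, -0.002, 0.001]
contact_force: [-0.2, 0.4, 0.5]
opening: 0.602
finger_force: 0.0
t 3.02 pos [0.5407 0.2286 0.1887] F [-0.23  0.43  0.53] M [-0.005 -0.108 -0.006] open 0.602 grip 0.0
shift [0.0065 0.0009 0.0366] in target axes [0.0063 0.0008 0.0367] turn [-0.0033  0.0035 -0.009 ] q7 -0.58
```

View pics/near1.png

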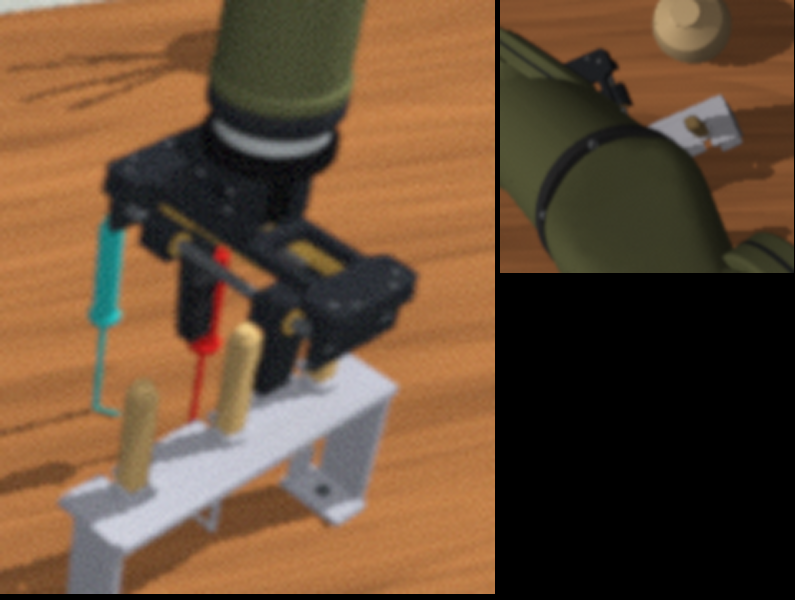

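The crop shows the fingers either side of the middle handle (240,375), closing along the rack's x, and the neighbours are clear. The TCP is about 6 mm off along the pad width, so I correct that and let it settle.

```bash
python3 -m inch '0.2 0 0 0 0 0 0;0.2 0 0 0 0 0 0;0.2 0 0 0 0 0 0;0.2 0 0 0 0 0 0'
python3 go.py .539 .2348 .152
```

```text
clock: 3.45
tool_pos: [0.5411, 0.232, 0.1904]
eef_rot: [0.558, 0.83, 0.0, 0.001]
contact_force: [-0.4, -0.0, -0.1]
opening: 0.599
finger_force: 0.0
t 3.45 pos [0.5411 0.232  0.1904] F [-0.37 -0.02 -0.07] M [-0.072 -0.102 -0.028] open 0.599 grip 0.0
shift [ 0.0034 -0.0009  0.0384] in target axes [ 0.0034 -0.0008  0.0384] turn [ 0.0019  0.0015 -0.0056] q7 -0.58
```

```bash
python3 -m inch '0.2 0.0034 -0.0008 0.0184 0 0 -0.005;0.2 0 0 0.02 0 0 0;0.2 0 0 0 0 0 0;0.2 0 0 0 0 0 0;0.2 0 0 0 0 0 0;0.2 0 0 0 0 0 0'
python3 go.py .539 .2348 .152; python3 -c "
from h import *
r.__class__
a=[get_state()['tool_pos'] for _ in range(3)];print(a)"
```

```text
clock: 3.95
tool_pos: [0.5394, 0.2351, 0.1525]
eef_rot: [0.556, 0.831, 0.001, 0.001]
contact_force: [0.9, -0.6, 0.2]
opening: 0.596
finger_force: 0.0
t 3.95 pos [0.5394 0.2351 0.1525] F [ 0.87 -0.55  0.17] M [ 0.019 -0.071  0.022] open 0.596 grip 0.0
shift [-0.0001 -0.0005  0.0005] in target axes [-0.0001 -0.0005  0.0005] turn [ 0.0026  0.0012 -0.0007] q7 -0.62
[array([0.53941658, 0.23508138, 0.15245993]), array([0.53941658, 0.23508138, 0.15245993]), array([0.53941658, 0.23508138, 0.15245993])]
```

```bash
python3 -m inch '-1 0 0 0 0 0 0;-1 0 0 0 0 0 0;-1 0 0 0 0 0 0;-1 0 0 0 0 0 0;-1 0 0 0 0 0 0;-1 0 0 0 0 0 0' 50; for i in 1 2 3 4; do python3 -m inch '-1 0 0 0 0 0 0;-1 0 0 0 0 0 0' ; done; python3 go.py .539 .2348 .152
```

```text
clock: 4.45
tool_pos: [0.5389, 0.2346, 0.1514]
eef_rot: [0.556, 0.831, -0.0, 0.001]
contact_force: [0.5, -0.2, 0.3]
opening: 0.178
finger_force: 50.0
clock: 4.62
tool_pos: [0.5388, 0.2347, 0.1514]
eef_rot: [0.556, 0.831, -0.0, 0.001]
contact_force: [0.9, -0.1, 0.4]
opening: 0.174
finger_force: 50.0
clock: 4.78
tool_pos: [0.5388, 0.2346, 0.1514]
eef_rot: [0.556, 0.831, -0.0, 0.001]
contact_force: [0.5, -0.0, 1.6]
opening: 0.172
finger_force: 50.0
clock: 4.95
tool_pos: [0.5388, 0.2346, 0.1513]
eef_rot: [0.556, 0.831, -0.0, 0.001]
contact_force: [-0.0, -0.5, 1.8]
opening: 0.176
finger_force: 50.0
clock: 5.12
tool_pos: [0.5388, 0.2346, 0.1514]
eef_rot: [0.556, 0.831, -0.0, 0.001]
contact_force: [0.3, -0.1, 1.0]
opening: 0.179
finger_force: 50.0
t 5.12 pos [0.5388 0.2346 0.1514] F [ 0.27 -0.06  0.99] M [-0.009 -0.16   0.035] open 0.179 grip 50.0
shift [ 0.0001  0.0002 -0.0006] in target axes [ 0.0001  0.0002 -0.0006] turn [ 0.0008  0.0016 -0.0006] q7 -0.62
```

```bash
python3 -m inch '-1 0 0 -0.005 0 0 0;-1 0 0 -0.01 0 0 0;-1 0 0 -0.02 0 0 0;-1 0 0 -0.03 0 0 0;-1 0 0 -0.03 0 0 0;-1 0 0 -0.03 0 0 0;-1 0 0 -0.03 0 0 0;-1 0 0 -0.02 0 0 0;-1 0 0 -0.01 0 0 0;-1 0 0 -0.008 0 0 0;-1 0 0 0 0 0 0;-1 0 0 0 0 0 0'
python3 go.py .621 -.229 .345
python3 -m inch '-1 -0.015 -0.003 0 0 0 0;-1 -0.025 -0.0055 0 0 0 0;-1 -0.03 -0.0068 0 0 0 0;-1 -0.03 -0.0068 0 0 0 0;-1 -0.03 -0.0068 0 0 0 0;-1 -0.03 -0.0068 0 0 0 0;-1 -0.03 -0.0068 0 0 0 0;-1 -0.03 -0.0068 0 0 0 0;-1 -0.03 -0.0068 0 0 0 0;-1 -0.03 -0.0068 0 0 0 0;-1 -0.03 -0.0068 0 0 0 0;-1 -0.03 -0.0068 0 0 0 0;-1 -0.03 -0.0068 0 0 0 0;-1 -0.03 -0.0068 0 0 0 0;-1 -0.03 -0.0068 0 0 0 0;-1 -0.02 -0.0045 0 0 0 0;-1 -0.01 -0.0022 0 0 0 0;-1 0 0 0 0 0 0;-1 0 0 0 0 0 0;-1 0 0 0 0 0 0'
python3 go.py .621 -.229 .270
```

```text
clock: 6.12
tool_pos: [0.5382, 0.2344, 0.3435]
eef_rot: [0.556, 0.831, -0.001, 0.001]
contact_force: [0.1, -0.4, -0.3]
opening: 0.176
finger_force: 50.0
t 6.12 pos [0.5382 0.2344 0.3435] F [ 0.1  -0.38 -0.29] M [-0.002 -0.126 -0.055] open 0.176 grip 50.0
shift [-0.4599 -0.1005 -0.0005] in target axes [-0.4598 -0.1008 -0.0015] turn [-0.001   0.002  -0.0006] q7 -0.45
clock: 7.78
tool_pos: [0.6186, -0.2271, 0.3446]
eef_rot: [0.554, 0.832, 0.0, -0.0]
contact_force: [-0.8, 0.9, -0.9]
opening: 0.178
finger_force: 50.0
t 7.78 pos [ 0.6186 -0.2271  0.3446] F [-0.81  0.92 -0.88] M [-0.019 -0.085  0.015] open 0.178 grip 50.0
shift [-0.0027  0.0015  0.0746] in target axes [-0.0027  0.0015  0.0746] turn [ 0.0007 -0.0006  0.0028] q7 0.35
```

```bash
python3 -m inch '-1 -0.0027 0.0015 0.02 0 0 0.003;-1 0 0 0.03 0 0 0;-1 0 0 0.025 0 0 0;-1 0 0 0.015 0 0 0;-1 0 0 0.01 0 0 0;-1 0 0 0.0046 0 0 0;-1 0 0 0 0 0 0;-1 0 0 0 0 0 0;-1 0 0 0 0 0 0;-1 0 0 0 0 0 0'
python3 go.py .621 -.229 .24
python3 - <<'E'
from h import *
p,d=snapshot("scene");np.savez("scene1.npz",p=p,d=d)
cv2.imwrite("pics/near2.png",cv2.resize(p[165:285,60:180],None,fx=5,fy=5,interpolation=2)[:,:,::-1])
s=get_state();t=np.array(s["tool_pos"]);ex=np.array([.9239,.3827,0])
o=t-[0,0,.0394]
for n,X in(("origin",o),("root",o-[0,0,.088]),("tip",o-.02*ex-[0,0,.0868]),("collar",o+[0,0,.003]),("axle end",[.547+.046*.9239,-.26+.046*.3827,.0925]),("crest",[.547+.046*.9239,-.26+.046*.3827,.1035])): print(n,((proj("scene",X)[0]-[60,165])*5).round(1))
E
```

```text
clock: 8.62
tool_pos: [0.6218, -0.2318, 0.2417]
eef_rot: [0.557, 0.83, 0.0, 0.002]
contact_force: [0.2, -0.6, -1.2]
opening: 0.18
finger_force: 50.0
t 8.62 pos [ 0.6218 -0.2318  0.2417] F [ 0.2  -0.61 -1.19] M [-0.029 -0.088  0.014] open 0.18 grip 50.0
shift [0.0029 0.0003 0.0017] in target axes [0.0029 0.0003 0.0017] turn [ 0.0024  0.0029 -0.0036] q7 0.29
origin [245.8 235. ]
root [295.8 396.6]
tip [271.1 361.1]
collar [244.  229.1]
axle end [273.4 373.8]
crest [267.6 355.4]
```

View pics/near2.png

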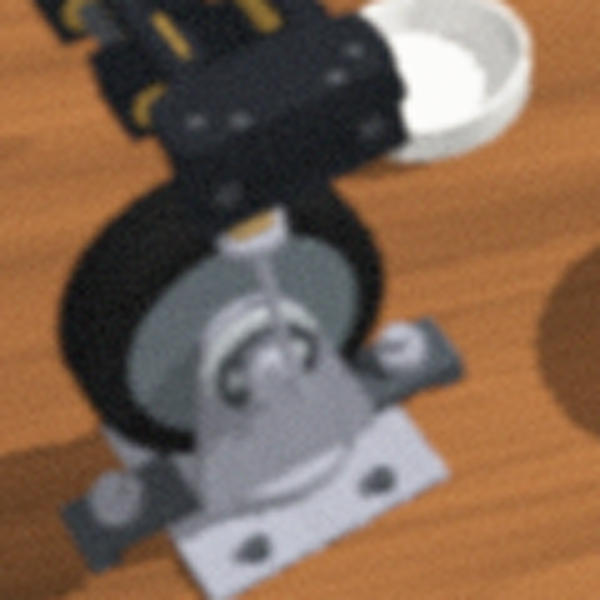

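The shank is visible from (262,262) to about (285,345) in front of the clip ring (265,365). I measure its lateral offset against the axle in this same camera, from the difference with the first picture.

```bash
python3 - <<'E'
from h import *
A=np.load("scene0.npz");B=np.load("scene1.npz")
ex=np.array([.9239,.3827,0]);ey=np.array([-.3827,.9239,0])
s=get_state();t=np.array(s["tool_pos"]);o=t-[0,0,.0394]
df=cv2.GaussianBlur(np.abs(A["p"].astype(np.float32)-B["p"]).sum(-1),(0,0),.7)
P=cloud("scene",B["d"])
print("axis dirs px/mm", (proj("scene",o+ey*.001)-proj("scene",o))[0].round(3),(proj("scene",o+ex*.001)-proj("scene",o))[0].round(3))
for z in np.arange(-.082,-.005,.008):
    u,v=proj("scene",o+[0,0,z])[0]
    vi=int(round(v));us=np.arange(int(u)-5,int(u)+8);w=df[vi,us];w=np.clip(w-np.median(w),0,None)
    print(round(z,3),"pred u",round(u+(vi-v)*.3,2),"v",vi,"cent",round((w*us).sum()/w.sum(),2),w.round().astype(int).tolist())
# collar / shank cloud near
m=(np.abs(P-o)[...,:2].max(-1)<.016)
for a,b in((.13,.19),(.198,.212)):
    q=P[m&(P[...,2]>a)&(P[...,2]<b)];d=q-o
    if len(q): print((a,b),len(q),"along ex",np.median(d@ex).round(4),"lat",np.median(d@ey).round(4),(d@ey).min().round(4),(d@ey).max().round(4))
P0=cloud("scene",A["d"]);c=np.array([.547,-.26,.0925]);d=P0-c;x,y,z=d@ex,d@ey,d[...,2]
k=(x>.043)&(x<.055)&(np.hypot(y,z)<.02);v,u=np.where(k);print("axle disc uv",u.mean(),v.mean(),"pred",proj("scene",c+.046*ex),"lat",y[k].mean(),"z",z[k].mean(),"x",np.median(x[k]))
# clip ring points
k=(x>.034)&(x<.043)&(np.hypot(y,z)<.026)&(np.hypot(y,z)>.014);print("clip",k.sum(),"lat",y[k].min(),y[k].max(),"z",z[k].max(),"x",np.median(x[k]))
# fine reference axle crop for picture
g=cv2.cvtColor(A["p"],cv2.COLOR_RGB2GRAY);print(g[228:254,100:132])
E
```

```text
axis dirs px/mm [ 0.538 -0.263] [0.256 0.342]
-0.082 pred u 118.45 v 242 cent 121.34 [1, 0, 0, 0, 0, 0, 0, 5, 10, 7, 4, 0, 1]
-0.074 pred u 117.52 v 239 cent 116.5 [0, 0, 3, 15, 22, 12, 0, 0, 7, 3, 0, 0, 0]
-0.066 pred u 116.9 v 237 cent 116.88 [0, 0, 0, 0, 7, 19, 30, 16, 3, 1, 0, 0, 0]
-0.058 pred u 115.97 v 234 cent 116.72 [0, 0, 0, 0, 0, 11, 36, 36, 19, 4, 0, 0, 0]
-0.05 pred u 115.04 v 231 cent 116.43 [0, 0, 0, 0, 20, 72, 115, 110, 61, 16, 0, 0, 0]
-0.042 pred u 114.11 v 228 cent 114.35 [0, 0, 0, 0, 24, 43, 31, 9, 0, 3, 0, 0, 0]
-0.034 pred u 113.19 v 225 cent 113.79 [0, 0, 0, 0, 15, 47, 53, 33, 6, 0, 0, 0, 0]
-0.026 pred u 112.26 v 222 cent 113.52 [0, 0, 0, 0, 12, 35, 56, 63, 39, 10, 0, 0, 0]
-0.018 pred u 111.33 v 219 cent 112.54 [0, 0, 0, 0, 15, 51, 81, 86, 54, 17, 0, 0, 0]
-0.01 pred u 110.4 v 216 cent 110.57 [0, 0, 2, 4, 5, 11, 18, 16, 0, 0, 0, 0, 0]
(0.13, 0.19) 67 along ex 0.0025 lat -0.0 -0.0023 0.0031
(0.198, 0.212) 75 along ex 0.0077 lat -0.0015 -0.0117 0.0115
axle disc uv 114.02439024390245 239.59756097560975 pred [[114.67881594 239.75680377]] lat -0.001272094143701755
[... 2907 characters left out ...]
7 136 133 136 135 131 131 137 136]
 [101 102 108 107 108 109 114 108 108 114 120 128 133 134 132 135 134 136
  135 140 135 136 135 136 133 134 133 131 134 135 130 135]
 [102 109 109 111 109 108 110 111 111 115 127 132 135 136 134 137 135 139
  132 134 137 134 132 136 135 135 135 132 132 136 131 133]
 [ 98 105 107 109 111 117 121 119 110 119 128 132 139 130 134 135 138 136
  135 138 135 135 137 135 136 135 135 134 133 131 137 144]
 [102 114 114 112 119 122 127 123 117 120 128 131 136 133 133 132 133 138
  136 136 137 136 133 135 136 134 133 134 133 135 141 156]
 [ 98 111 116 122 127 132 130 129 131 132 135 139 133 135 132 131 139 134
  133 137 136 135 136 134 132 136 137 141 142 133 148 169]]
```

```bash
python3 -m inch '-1 0 0 0 0 0 0;-1 0 0 0 0 0 0;-1 0 0 0 0 0 0'; python3 go.py .6179 -.2327 .2331
```

```text
clock: 8.92
tool_pos: [0.6211, -0.232, 0.2406]
eef_rot: [0.557, 0.83, -0.0, 0.001]
contact_force: [0.1, 0.4, -0.8]
opening: 0.173
finger_force: 50.0
t 8.92 pos [ 0.6211 -0.232   0.2406] F [ 0.08  0.43 -0.84] M [ 0.023 -0.113 -0.005] open 0.173 grip 50.0
shift [ 0.0006 -0.0033  0.0074] in target axes [ 0.0006 -0.0033  0.0075] turn [ 0.0008  0.0018 -0.0037] q7 0.29
```

```bash
python3 -m inch '-1 0.0006 -0.0033 0.004 0 0 -0.003;-1 0 0 0.0034 0 0 0;-1 0 0 0 0 0 0;-1 0 0 0 0 0 0;-1 0 0 0 0 0 0;-1 0 0 0 0 0 0;-1 0 0 0 0 0 0;-1 0 0 0 0 0 0'; python3 go.py .6179 -.2327 .2331;python3 -m inch '-1 0 0 0 0 0 0;-1 0 0 0 0 0 0;-1 0 0 0 0 0 0';python3 go.py .6179 -.2327 .2331
```

```text
clock: 9.58
tool_pos: [0.618, -0.2326, 0.2331]
eef_rot: [0.556, 0.831, -0.0, 0.001]
contact_force: [-0.6, 0.5, -0.9]
opening: 0.174
finger_force: 50.0
t 9.58 pos [ 0.618  -0.2326  0.2331] F [-0.61  0.46 -0.87] M [-0.032 -0.065  0.026] open 0.174 grip 50.0
shift [-0.0001 -0.0001 -0.    ] in target axes [-0.0001 -0.0001 -0.    ] turn [ 0.0008  0.0017 -0.0006] q7 0.28
clock: 9.83
tool_pos: [0.6179, -0.2326, 0.233]
eef_rot: [0.556, 0.831, -0.0, 0.001]
contact_force: [0.2, -0.2, -1.0]
opening: 0.181
finger_force: 50.0
t 9.83 pos [ 0.6179 -0.2326  0.233 ] F [ 0.21 -0.2  -1.02] M [-0.033 -0.064  0.041] open 0.181 grip 50.0
shift [-0.0001 -0.     -0.0001] in target axes [-0.0001 -0.     -0.0001] turn [ 0.0007  0.0017 -0.0006] q7 0.28
```

```bash
cat >f.py <<'E'
from h import *
s=get_state();ex=np.array([.9239,.3827,0]);F=np.array(s["contact_force"]);p=np.array(s["tool_pos"])-[.547,-.26,0]
print("t %.2f Fx %.2f Fy %.2f Fz %.2f | tip x %.2f lat %.2f z %.2f mm M"%(s["clock"],F@ex,F@np.array([-.3827,.9239,0]),F[2],1e3*(p@ex)-20,1e3*(p@np.array([-.3827,.9239,0])),1e3*p[2]),np.round(s["moment"],3))
E
python3 f.py
python3 -m inch '-1 0 -0.002 0 0 0 0;-1 0 -0.002 0 0 0 0;-1 0 -0.002 0 0 0 0;-1 0 -0.002 0 0 0 0;-1 0 -0.002 0 0 0 0;-1 0 -0.002 0 0 0 0;-1 0 -0.001 0 0 0 0;-1 0 0 0 0 0 0;-1 0 0 0 0 0 0;-1 0 0 0 0 0 0' >/dev/null; python3 f.py
python3 -m inch '-1 0 0 0 0 0 0;-1 0 0 0 0 0 0' >/dev/null; python3 f.py
```

```text
t 9.83 Fx 0.11 Fy -0.26 Fz -1.02 | tip x 55.97 lat -1.82 z 233.01 mm M [-0.033 -0.064  0.041]
t 10.67 Fx 0.83 Fy 0.79 Fz -0.99 | tip x 43.07 lat -1.77 z 232.97 mm M [-0.09  -0.063  0.044]
t 10.83 Fx 0.34 Fy 0.23 Fz -1.09 | tip x 43.05 lat -1.73 z 232.94 mm M [-0.027 -0.064 -0.018]
```

```bash
python3 -m inch '-1 0 -0.001 0 0 0 0;-1 0 0 0 0 0 0;-1 0 0 0 0 0 0' >/dev/null; python3 f.py
python3 -m inch '-1 0 -0.001 0 0 0 0;-1 0 0 0 0 0 0;-1 0 0 0 0 0 0' >/dev/null; python3 f.py
python3 -m inch '-1 0 -0.0005 0 0 0 0;-1 0 0 0 0 0 0;-1 0 0 0 0 0 0' >/dev/null; python3 f.py
python3 -m inch '-1 0 -0.0005 0 0 0 0;-1 0 0 0 0 0 0;-1 0 0 0 0 0 0' >/dev/null; python3 f.py
python3 -m inch '-1 0 -0.0005 0 0 0 0;-1 0 0 0 0 0 0;-1 0 0 0 0 0 0' >/dev/null; python3 f.py
python3 -m inch '-1 0 -0.0005 0 0 0 0;-1 0 0 0 0 0 0;-1 0 0 0 0 0 0' >/dev/null; python3 f.py
```

```text
t 11.08 Fx -0.24 Fy 0.04 Fz -0.46 | tip x 41.88 lat -1.82 z 232.94 mm M [-0.043 -0.093 -0.005]
t 11.33 Fx -0.34 Fy -0.47 Fz -1.10 | tip x 40.87 lat -1.83 z 232.96 mm M [-0.034 -0.14  -0.014]
t 11.58 Fx 0.68 Fy 0.31 Fz 0.27 | tip x 40.40 lat -1.83 z 232.95 mm M [-0.022 -0.17   0.015]
t 11.83 Fx -0.62 Fy -0.38 Fz -0.90 | tip x 39.94 lat -1.80 z 232.96 mm M [ 0.014 -0.093 -0.026]
t 12.08 Fx -0.25 Fy -1.01 Fz -1.09 | tip x 39.39 lat -1.81 z 232.95 mm M [-0.029 -0.162  0.009]
t 12.33 Fx -0.94 Fy -0.05 Fz -1.38 | tip x 38.93 lat -1.82 z 232.95 mm M [-0.064 -0.12   0.004]
```

```bash
python3 -m inch '-1 0 -0.0004 0 0 0 0;-1 0 0 0 0 0 0' >/dev/null; python3 f.py
python3 -m inch '-1 0 -0.0004 0 0 0 0;-1 0 0 0 0 0 0' >/dev/null; python3 f.py
python3 -m inch '-1 0 -0.0004 0 0 0 0;-1 0 0 0 0 0 0' >/dev/null; python3 f.py
python3 -m inch '-1 0 -0.0004 0 0 0 0;-1 0 0 0 0 0 0' >/dev/null; python3 f.py
python3 -m inch '-1 0 -0.0004 0 0 0 0;-1 0 0 0 0 0 0' >/dev/null; python3 f.py
```

```text
t 12.50 Fx 0.10 Fy 0.29 Fz -1.12 | tip x 38.48 lat -1.79 z 232.92 mm M [-0.039 -0.099 -0.005]
t 12.67 Fx -0.32 Fy 0.79 Fz -1.20 | tip x 38.07 lat -1.82 z 232.94 mm M [-0.069 -0.109  0.017]
t 12.83 Fx 0.52 Fy 0.13 Fz -1.29 | tip x 37.66 lat -1.80 z 232.93 mm M [-0.02  -0.073  0.032]
t 13.00 Fx 0.75 Fy -0.15 Fz -0.35 | tip x 37.26 lat -1.81 z 232.92 mm M [-0.035 -0.129  0.009]
t 13.17 Fx -0.14 Fy 0.80 Fz -0.87 | tip x 36.84 lat -1.82 z 232.95 mm M [ 0.034 -0.145  0.017]
```

```bash
python3 -m inch '-1 0 -0.0003 0 0 0 0;-1 0 0 0 0 0 0' >/dev/null; python3 f.py
python3 -m inch '-1 0 -0.0003 0 0 0 0;-1 0 0 0 0 0 0' >/dev/null; python3 f.py
python3 -m inch '-1 0 -0.0003 0 0 0 0;-1 0 0 0 0 0 0' >/dev/null; python3 f.py
python3 -m inch '-1 0 -0.0003 0 0 0 0;-1 0 0 0 0 0 0' >/dev/null; python3 f.py
```

```text
t 13.33 Fx -0.29 Fy -0.01 Fz -1.64 | tip x 36.58 lat -1.81 z 232.94 mm M [-0.041 -0.118 -0.013]
t 13.50 Fx -0.49 Fy -0.16 Fz -0.68 | tip x 36.27 lat -1.78 z 232.92 mm M [-0.037 -0.135 -0.011]
t 13.67 Fx -0.06 Fy -0.73 Fz -0.63 | tip x 35.99 lat -1.81 z 232.92 mm M [-0.058 -0.131 -0.023]
t 13.83 Fx -0.46 Fy 0.79 Fz -0.28 | tip x 35.69 lat -1.82 z 232.94 mm M [ 0.027 -0.085  0.012]
```

```bash
python3 -m inch '-1 0 -0.0003 0 0 0 0;-1 0 0 0 0 0 0' >/dev/null; python3 f.py
python3 -m inch '-1 0 -0.0003 0 0 0 0;-1 0 0 0 0 0 0' >/dev/null; python3 f.py
```

```text
t 14.00 Fx -0.98 Fy -0.09 Fz -0.14 | tip x 35.36 lat -1.82 z 232.95 mm M [-0.038 -0.103 -0.008]
t 14.17 Fx -0.17 Fy 0.28 Fz -1.21 | tip x 35.10 lat -1.78 z 232.93 mm M [-0.079 -0.119 -0.007]
```

```bash
python3 -m inch '-1 0 -0.0003 0 0 0 0;-1 0 0 0 0 0 0' >/dev/null; python3 f.py
python3 -m inch '-1 0 -0.0003 0 0 0 0;-1 0 0 0 0 0 0' >/dev/null; python3 f.py
python3 -m inch '-1 0 -0.0003 0 0 0 0;-1 0 0 0 0 0 0' >/dev/null; python3 f.py
```

```text
t 14.33 Fx 0.34 Fy 0.06 Fz -1.07 | tip x 34.79 lat -1.78 z 232.94 mm M [ 0.011 -0.1   -0.   ]
t 14.50 Fx 0.58 Fy 1.37 Fz -1.32 | tip x 34.43 lat -1.83 z 232.94 mm M [-0.042 -0.084  0.041]
t 14.67 Fx 0.17 Fy 0.25 Fz -1.54 | tip x 34.19 lat -1.80 z 232.94 mm M [-0.041 -0.134  0.013]
```

```bash
python3 -m inch '-1 0 -0.0003 0 0 0 0;-1 0 0 0 0 0 0' >/dev/null; python3 f.py
python3 -m inch '-1 0 -0.0003 0 0 0 0;-1 0 0 0 0 0 0' >/dev/null; python3 f.py
```

```text
t 14.83 Fx -0.48 Fy 0.32 Fz -1.47 | tip x 33.87 lat -1.80 z 232.93 mm M [-0.012 -0.14   0.005]
t 15.00 Fx 0.61 Fy -0.01 Fz -0.45 | tip x 33.63 lat -1.75 z 232.96 mm M [-0.011 -0.128  0.002]
```

```bash
python3 -m inch '-1 0 -0.0003 0 0 0 0;-1 0 0 0 0 0 0' >/dev/null; python3 f.py
python3 -m inch '-1 0 -0.0003 0 0 0 0;-1 0 0 0 0 0 0' >/dev/null; python3 f.py
```

```text
t 15.17 Fx 0.69 Fy -0.12 Fz -1.09 | tip x 33.44 lat -1.77 z 232.99 mm M [-0.031 -0.213  0.031]
t 15.33 Fx 0.75 Fy -0.22 Fz -1.54 | tip x 33.28 lat -1.78 z 233.02 mm M [ 0.064 -0.288 -0.046]
```

```bash
python3 -m inch '-1 0 -0.0003 0 0 0 0;-1 0 0 0 0 0 0' >/dev/null; python3 f.py
python3 -m inch '-1 0 -0.0003 0 0 0 0;-1 0 0 0 0 0 0' >/dev/null; python3 f.py
```

```text
t 15.50 Fx 1.44 Fy 0.44 Fz -0.77 | tip x 33.10 lat -1.76 z 233.04 mm M [ 0.069 -0.463  0.044]
t 15.67 Fx 2.06 Fy 0.05 Fz -0.98 | tip x 32.90 lat -1.72 z 233.06 mm M [ 0.139 -0.569 -0.01 ]
```

```bash
python3 -m inch '-1 0 -0.0003 0 0 0 0;-1 0 0 0 0 0 0' >/dev/null; python3 f.py
```

```text
t 15.83 Fx 2.42 Fy -0.67 Fz -0.76 | tip x 32.73 lat -1.76 z 233.10 mm M [ 0.218 -0.834 -0.001]
```

Contact is clear: the moment rises steadily from tip x≈33.5, and Fx is about 2.4 N. I back off to just free of the shield before pulling.

```bash
python3 -m inch '-1 0 0.001 0 0 0 0;-1 0 0.0006 0 0 0 0;-1 0 0 0 0 0 0;-1 0 0 0 0 0 0' 60 >/dev/null; python3 f.py
python3 -m inch '-1 0 0 -0.0004 0 0 0;-1 0 0 0 0 0 0' >/dev/null; python3 f.py
python3 -m inch '-1 0 0 -0.0004 0 0 0;-1 0 0 0 0 0 0' >/dev/null; python3 f.py
python3 -m inch '-1 0 0 -0.0004 0 0 0;-1 0 0 0 0 0 0' >/dev/null; python3 f.py
python3 -m inch '-1 0 0 -0.0004 0 0 0;-1 0 0 0 0 0 0' >/dev/null; python3 f.py
python3 -m inch '-1 0 0 -0.0004 0 0 0;-1 0 0 0 0 0 0' >/dev/null; python3 f.py
```

```text
t 16.17 Fx 0.71 Fy 0.45 Fz -0.32 | tip x 33.39 lat -1.83 z 232.86 mm M [ 0.103 -0.273 -0.018]
t 16.33 Fx 0.04 Fy 0.39 Fz -0.66 | tip x 33.46 lat -1.81 z 233.26 mm M [ 0.037 -0.179 -0.019]
t 16.50 Fx 0.43 Fy -0.70 Fz -0.74 | tip x 33.46 lat -1.82 z 233.69 mm M [ 0.009 -0.184 -0.004]
t 16.67 Fx 0.32 Fy 0.51 Fz -0.45 | tip x 33.54 lat -1.80 z 234.12 mm M [-0.053 -0.16   0.025]
t 16.83 Fx -0.30 Fy 0.07 Fz -1.05 | tip x 33.58 lat -1.73 z 234.49 mm M [-0.041 -0.173 -0.036]
t 17.00 Fx 0.72 Fy 0.05 Fz -1.32 | tip x 33.53 lat -1.70 z 234.77 mm M [ 0.026 -0.156 -0.022]
```

```bash
python3 -m inch '-1 0 0 -0.0004 0 0 0;-1 0 0 0 0 0 0' >/dev/null; python3 f.py
python3 -m inch '-1 0 0 -0.0004 0 0 0;-1 0 0 0 0 0 0' >/dev/null; python3 f.py
python3 -m inch '-1 0 0 -0.0004 0 0 0;-1 0 0 0 0 0 0' >/dev/null; python3 f.py
```

```text
t 17.17 Fx 0.62 Fy 0.27 Fz -3.71 | tip x 33.51 lat -1.67 z 235.05 mm M [ 0.059 -0.202  0.006]
t 17.33 Fx 0.63 Fy 0.01 Fz -5.12 | tip x 33.51 lat -1.67 z 235.36 mm M [ 0.023 -0.248  0.018]
t 17.50 Fx 0.43 Fy -0.32 Fz -6.30 | tip x 33.45 lat -1.65 z 235.65 mm M [ 0.097 -0.307 -0.019]
```

```bash
python3 -m inch '-1 0 0.0003 -0.0004 0 0 0;-1 0 0 -0.0004 0 0 0;-1 0 0 -0.0004 0 0 0;-1 0 0 -0.0004 0 0 0;-1 0 0 -0.0004 0 0 0' >/dev/null; python3 f.py
python3 -m inch '-1 0 0 -0.0004 0 0 0;-1 0 0 -0.0004 0 0 0;-1 0 0 -0.0004 0 0 0;-1 0 0 -0.0004 0 0 0;-1 0 0 -0.0004 0 0 0' >/dev/null; python3 f.py
python3 -m inch '-1 0 0 -0.0004 0 0 0;-1 0 0 -0.0004 0 0 0;-1 0 0 -0.0004 0 0 0' >/dev/null; python3 f.py
```

```text
t 17.92 Fx -0.17 Fy 0.95 Fz -11.77 | tip x 33.55 lat -1.38 z 237.45 mm M [ 0.135 -0.228  0.026]
t 18.33 Fx -0.07 Fy 0.62 Fz -11.66 | tip x 33.75 lat -1.54 z 239.92 mm M [ 0.3   -0.058 -0.036]
t 18.58 Fx 0.04 Fy 0.56 Fz -8.72 | tip x 34.20 lat -1.71 z 241.66 mm M [ 0.201 -0.007  0.012]
```

```bash
python3 -m inch '-1 0 0 -0.0003 0 0 0;-1 0 0 -0.0003 0 0 0;-1 0 0 -0.0003 0 0 0' >/dev/null; python3 f.py
python3 -m inch '-1 0 0 -0.0003 0 0 0;-1 0 0 -0.0003 0 0 0;-1 0 0 -0.0003 0 0 0' >/dev/null; python3 f.py
python3 -m inch '-1 0 0 -0.0003 0 0 0;-1 0 0 -0.0003 0 0 0;-1 0 0 -0.0003 0 0 0' >/dev/null; python3 f.py
python3 -m inch '-1 0 0 -0.0003 0 0 0;-1 0 0 -0.0003 0 0 0;-1 0 0 -0.0003 0 0 0' >/dev/null; python3 f.py
```

```text
t 18.83 Fx -0.07 Fy 0.11 Fz -6.42 | tip x 34.59 lat -2.23 z 243.16 mm M [ 0.123 -0.045 -0.001]
t 19.08 Fx 0.30 Fy 0.06 Fz -3.86 | tip x 34.59 lat -2.28 z 244.01 mm M [-0.049 -0.112 -0.023]
t 19.33 Fx -0.28 Fy -0.22 Fz -2.41 | tip x 34.24 lat -1.94 z 244.38 mm M [-0.069 -0.127 -0.073]
t 19.58 Fx 0.18 Fy -0.05 Fz 0.22 | tip x 34.46 lat -1.96 z 245.52 mm M [ 0.008 -0.169  0.007]
```

```bash
python3 -m inch '-1 0 0 -0.001 0 0 0;-1 0 0 -0.001 0 0 0;-1 0 0 -0.001 0 0 0;-1 0 0 -0.001 0 0 0;-1 0 0 -0.001 0 0 0' >/dev/null; python3 f.py
python3 -m inch '-1 0 0 -0.001 0 0 0;-1 0 0 -0.0015 0 0 0;-1 0 0 -0.0015 0 0 0;-1 0 0 -0.0015 0 0 0;-1 0 0 -0.0015 0 0 0;-1 0 0 -0.0015 0 0 0;-1 0 0 -0.0015 0 0 0;-1 0 0 -0.0015 0 0 0' >/dev/null; python3 f.py
python3 -m inch '-1 0 0 -0.0015 0 0 0;-1 0 0 -0.0015 0 0 0;-1 0 0 -0.0015 0 0 0;-1 0 0 -0.0015 0 0 0;-1 0 0 -0.0015 0 0 0;-1 0 0 -0.0015 0 0 0;-1 0 0 -0.0015 0 0 0;-1 0 0 -0.0015 0 0 0;-1 0 0 -0.0015 0 0 0;-1 0 0 -0.0015 0 0 0;-1 0 0 -0.001 0 0 0;-1 0 0 0 0 0 0;-1 0 0 0 0 0 0' >/dev/null; python3 f.py
python3 - <<'E'
from h import *
p,d=snapshot("scene");np.savez("scene2.npz",p=p,d=d)
cv2.imwrite("pics/near3.png",cv2.resize(p[165:285,60:180],None,fx=5,fy=5,interpolation=2)[:,:,::-1])
E
```

```text
t 20.00 Fx 0.17 Fy 0.29 Fz -1.54 | tip x 34.10 lat -1.77 z 250.14 mm M [-0.    -0.151  0.011]
t 20.67 Fx -0.35 Fy 0.24 Fz -1.37 | tip x 34.02 lat -1.76 z 261.62 mm M [-0.004 -0.155  0.011]
t 21.75 Fx 0.65 Fy 1.20 Fz -1.46 | tip x 34.01 lat -1.73 z 277.51 mm M [-0.042 -0.165 -0.023]
```

View pics/near3.png

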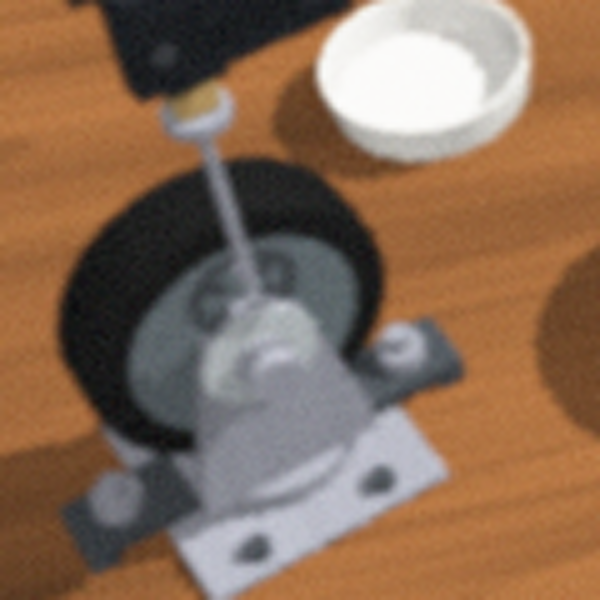

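The clip hangs on the hook at (245,295), and the axle at (270,355) is bare. I carry it smoothly over the dish.

```bash
python3 -m inch '-1 0.002 0.0006 0 0 0 0;-1 0.004 0.0012 0 0 0 0;-1 0.006 0.0018 0 0 0 0;-1 0.008 0.002 0 0 0 0;-1 0.0105 0.002 0 0 0 0;-1 0.0105 0.002 0 0 0 0;-1 0.0105 0.002 0 0 0 0;-1 0.0105 0.002 0 0 0 0;-1 0.0105 0.002 0 0 0 0;-1 0.0105 0.002 0 0 0 0;-1 0.0105 0.002 0 0 0 0;-1 0.0105 0.002 0 0 0 0;-1 0.0105 0.002 0 0 0 0;-1 0.0105 0.002 0 0 0 0'
python3 -m inch '-1 0.0105 0.002 0 0 0 0;-1 0.0105 0.002 0 0 0 0;-1 0.0105 0.002 0 0 0 0;-1 0.0105 0.002 0 0 0 0;-1 0.0105 0.002 0 0 0 0;-1 0.0105 0.002 0 0 0 0;-1 0.0105 0.002 0 0 0 0;-1 0.008 0.002 0 0 0 0;-1 0.006 0.0016 0 0 0 0;-1 0.004 0.0012 0 0 0 0;-1 0.002 0.0006 0 0 0 0;-1 0 0 0 0 0 0;-1 0 0 0 0 0 0;-1 0 0 0 0 0 0'
python3 go.py .5569 -.022 .165
python3 - <<'E'
from h import *
p,d=snapshot("scene");np.savez("scene3.npz",p=p,d=d)
cv2.imwrite("pics/near4.png",cv2.resize(p[145:275,150:280],None,fx=4.5,fy=4.5,interpolation=2)[:,:,::-1])
E
```

```text
clock: 22.97
tool_pos: [0.5732, -0.1146, 0.2773]
eef_rot: [0.556, 0.831, -0.0, 0.001]
contact_force: [-0.1, -0.4, -2.0]
opening: 0.175
finger_force: 60.0
clock: 24.13
tool_pos: [0.5557, -0.0225, 0.277]
eef_rot: [0.556, 0.831, -0.0, 0.001]
contact_force: [0.0, 0.2, -1.3]
opening: 0.176
finger_force: 60.0
t 24.13 pos [ 0.5557 -0.0225  0.277 ] F [ 0.03  0.22 -1.3 ] M [ 0.005 -0.066  0.015] open 0.176 grip 60.0
shift [0.0003 0.0012 0.112 ] in target axes [0.     0.0013 0.112 ] turn [ 0.0004  0.002  -0.0016] q7 -0.07
```

View pics/near4.png

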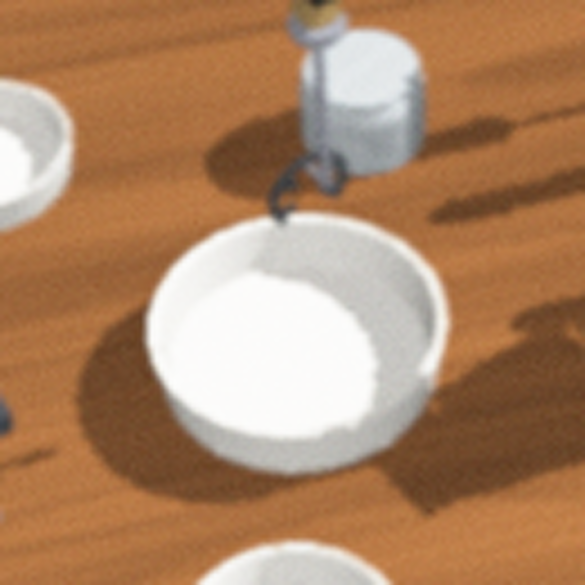

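The clip still hangs on the hook at (310,185), clear above the dish (300,340). I lower it.

```bash
python3 -m inch '-1 0 0.0003 0.002 0 0 0;-1 0 0.0003 0.005 0 0 0;-1 0 0.0003 0.008 0 0 0;-1 0 0.0003 0.01 0 0 0;-1 0 0 0.01 0 0 0;-1 0 0 0.01 0 0 0;-1 0 0 0.01 0 0 0;-1 0 0 0.01 0 0 0;-1 0 0 0.01 0 0 0;-1 0 0 0.01 0 0 0;-1 0 0 0.009 0 0 0;-1 0 0 0.007 0 0 0;-1 0 0 0.005 0 0 0;-1 0 0 0.003 0 0 0;-1 0 0 0.002 0 0 0;-1 0 0 0.001 0 0 0;-1 0 0 0 0 0 0;-1 0 0 0 0 0 0;-1 0 0 0 0 0 0'
python3 go.py .5569 -.022 .1603
```

```text
clock: 25.77
tool_pos: [0.5571, -0.0215, 0.1655]
eef_rot: [0.556, 0.831, 0.0, 0.001]
contact_force: [-0.7, -0.8, -0.9]
opening: 0.177
finger_force: 60.0
t 25.77 pos [ 0.5571 -0.0215  0.1655] F [-0.71 -0.76 -0.91] M [-0.019 -0.086  0.006] open 0.177 grip 60.0
shift [-0.0004 -0.0004  0.0052] in target axes [-0.0004 -0.0004  0.0052] turn [ 0.0013  0.0018 -0.0007] q7 -0.19
```

```bash
python3 -m inch '-1 0 0 0.001 0 0 0;-1 0 0 0.001 0 0 0;-1 0 0 0.001 0 0 0;-1 0 0 0.001 0 0 0;-1 0 0 0.001 0 0 0;-1 0 0 0.0006 0 0 0;-1 0 0 0 0 0 0;-1 0 -0.001 0 0 0 0;-1 0 -0.0015 0.0002 0 0 0;-1 0 -0.0015 0.0002 0 0 0;-1 0 -0.0015 0.0003 0 0 0;-1 0 -0.0015 0.0003 0 0 0;-1 0 -0.0015 0.0004 0 0 0;-1 0 -0.0015 0.0005 0 0 0;-1 0 0 0 0 0 0;-1 0 0 0 0 0 0'
python3 go.py .5569 -.022 .1603
python3 - <<'E'
from h import *
p,d=snapshot("scene");np.savez("scene4.npz",p=p,d=d)
a=cv2.resize(p[175:255,165:265],None,fx=7,fy=7,interpolation=2)
cv2.imwrite("pics/near5.png",a[:,:,::-1])
E
```

```text
clock: 27.1
tool_pos: [0.5476, -0.0254, 0.1576]
eef_rot: [0.556, 0.831, -0.0, 0.001]
contact_force: [0.3, 0.9, -0.4]
opening: 0.18
finger_force: 60.0
t 27.1 pos [ 0.5476 -0.0254  0.1576] F [ 0.3   0.88 -0.37] M [-0.052 -0.141 -0.064] open 0.18 grip 60.0
shift [-0.0005  0.0099 -0.0027] in target axes [-0.0005  0.0099 -0.0027] turn [ 0.0005  0.0016 -0.0006] q7 -0.2
```

View pics/near5.png

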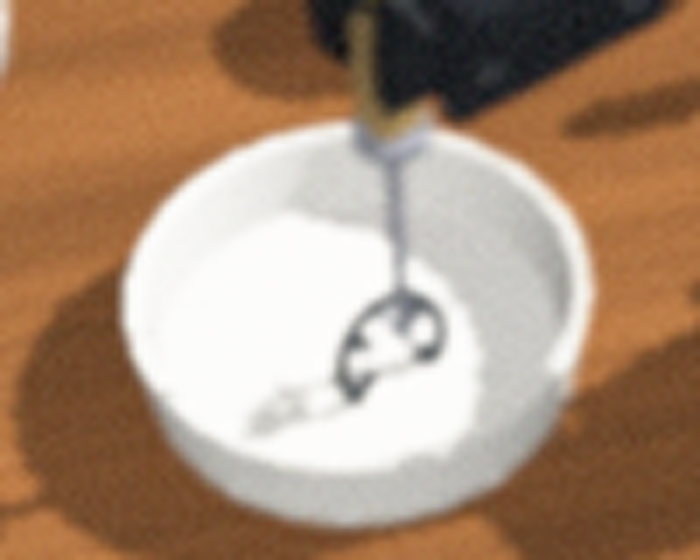

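The clip's feet stand on the dish floor at (350,395) and (430,355), and its back leans away on the hook. I continue the arc to lay it down.

```bash
python3 -m inch '-1 0 -0.0015 0.0005 0 0 0;-1 0 -0.0015 0.0006 0 0 0;-1 0 -0.0015 0.0007 0 0 0;-1 0 -0.0013 0.0008 0 0 0;-1 0 -0.0013 0.0009 0 0 0;-1 0 -0.0013 0.001 0 0 0;-1 0 -0.0012 0.0011 0 0 0;-1 0 -0.0012 0.0012 0 0 0;-1 0 -0.0011 0.0012 0 0 0;-1 0 -0.001 0.0012 0 0 0;-1 0 -0.001 0.0012 0 0 0;-1 0 -0.0009 0.0012 0 0 0;-1 0 -0.0009 0.0012 0 0 0;-1 0 -0.0008 0.0012 0 0 0;-1 0 -0.0008 0.0012 0 0 0;-1 0 -0.0007 0.0012 0 0 0;-1 0 -0.0006 0.0012 0 0 0;-1 0 -0.0005 0.0012 0 0 0;-1 0 0 0 0 0 0;-1 0 0 0 0 0 0'
python3 go.py .5569 -.022 .1362
python3 - <<'E'
from h import *
p,d=snapshot("scene");np.savez("scene5.npz",p=p,d=d)
a=cv2.resize(p[175:255,165:265],None,fx=7,fy=7,interpolation=2)
cv2.imwrite("pics/near6.png",a[:,:,::-1])
E
```

```text
clock: 28.82
tool_pos: [0.53, -0.0326, 0.1388]
eef_rot: [0.556, 0.831, -0.0, 0.001]
contact_force: [0.2, -0.2, -0.1]
opening: 0.176
finger_force: 60.0
t 28.82 pos [ 0.53   -0.0326  0.1388] F [ 0.22 -0.22 -0.13] M [-0.007 -0.123 -0.013] open 0.176 grip 60.0
shift [-0.0005  0.0289  0.0026] in target axes [-0.0005  0.0289  0.0026] turn [ 0.0005  0.0015 -0.0005] q7 -0.23
```

View pics/near6.png

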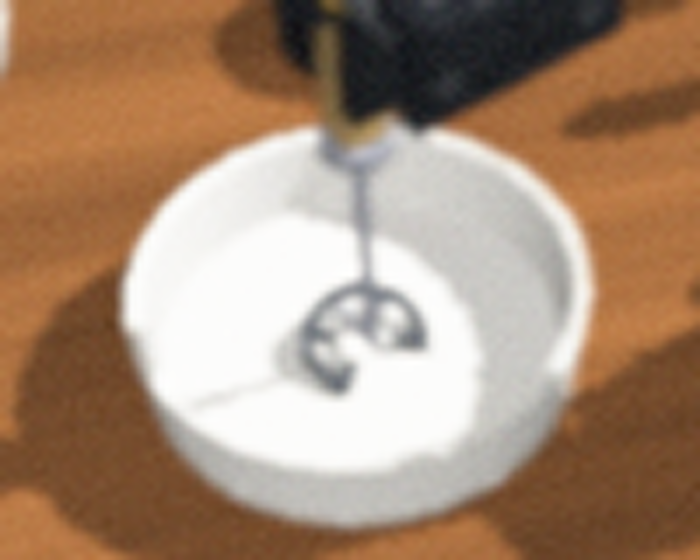

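```bash
python3 -m inch '-1 0 0 0.0008 0 0 0;-1 0 0 0.0007 0 0 0;-1 0 0 0.0006 0 0 0;-1 0 0 0 0 0 0;-1 0 0.001 0 0 0 0;-1 0 0.002 0 0 0 0;-1 0 0.002 0 0 0 0;-1 0 0.002 0 0 0 0;-1 0 0.002 0 0 0 0;-1 0 0.002 0 0 0 0;-1 0 0.002 0 0 0 0;-1 0 0.002 0 0 0 0;-1 0 0.002 0 0 0 0;-1 0 0.002 0 0 0 0;-1 0 0.002 0 0 0 0;-1 0 0.002 0 0 0 0;-1 0 0.001 0 0 0 0;-1 0 0 0 0 0 0;-1 0 0 0 0 0 0'
python3 go.py .5569 -.022 .1362
python3 - <<'E'
from h import *
p,d=snapshot("scene");np.savez("scene6.npz",p=p,d=d)
a=cv2.resize(p[175:255,165:265],None,fx=7,fy=7,interpolation=2)
cv2.imwrite("pics/near7.png",a[:,:,::-1])
E
```

```text
clock: 30.45
tool_pos: [0.5521, -0.0235, 0.1367]
eef_rot: [0.556, 0.831, -0.0, 0.001]
contact_force: [0.3, -0.5, -1.6]
opening: 0.176
finger_force: 60.0
t 30.45 pos [ 0.5521 -0.0235  0.1367] F [ 0.28 -0.45 -1.56] M [ 0.017 -0.073  0.027] open 0.176 grip 60.0
shift [-0.0004  0.005   0.0005] in target axes [-0.0005  0.005   0.0005] turn [ 0.0004  0.0016 -0.0006] q7 -0.23
```

View pics/near7.png

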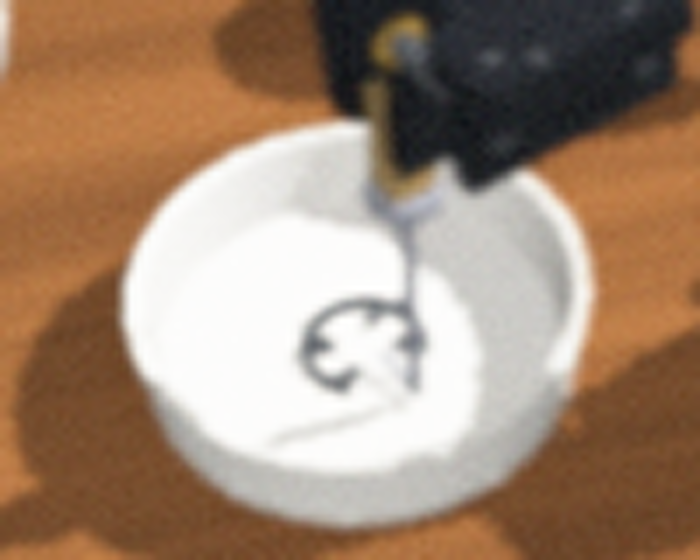

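The clip lies flat in the dish around (360,345), with the pick's root at (412,390) outside its mouth. I back out fully, then lift.

```bash
python3 -m inch '-1 0 0.001 0 0 0 0;-1 0 0.002 0 0 0 0;-1 0 0.003 0 0 0 0;-1 0 0.003 0 0 0 0;-1 0 0.003 0 0 0 0;-1 0 0.003 0 0 0 0;-1 0 0.002 0 0 0 0;-1 0 0.001 0 0 0 0;-1 0 0 0 0 0 0;-1 0 0 -0.003 0 0 0;-1 0 0 -0.01 0 0 0;-1 0 0 -0.02 0 0 0;-1 0 0 -0.03 0 0 0;-1 0 0 -0.04 0 0 0;-1 0 0 -0.04 0 0 0;-1 0 0 -0.035 0 0 0;-1 0 0 -0.02 0 0 0;-1 0 0 -0.01 0 0 0;-1 0 0 0 0 0 0;-1 0 0 0 0 0 0'
python3 go.py .5388 .2346 .3435
python3 - <<'E'
from h import *
p,d=snapshot("scene")
P=cloud("scene",d);D=np.array([.5255,-.035])
g=cv2.cvtColor(p,cv2.COLOR_RGB2GRAY)
# dark pixels on the dish floor
v,u=np.mgrid[:384,:512]
o=[atz("scene",(a,b),.006) for a,b in zip(u[190:250,165:265].ravel(),v[190:250,165:265].ravel())]
o=np.array(o);gg=g[190:250,165:265].ravel();k=(np.hypot(*(o[:,:2]-D).T)<.055)&(gg<120)
print("dark px in dish",k.sum(),o[k].mean(0).round(4),o[k].min(0).round(4),o[k].max(0).round(4))
q=P[190:250,165:265].reshape(-1,3)[k];print("heights",np.nanpercentile(q[:,2],[5,50,95]).round(4))
R=P[(np.abs(P[...,2]-.034)<.004)&(P[...,0]>.44)&(P[...,0]<.61)&(P[...,1]>-.115)&(P[...,1]<.045)]
print("dish",np.array(cv2.minEnclosingCircle((R[:,:2]*1000).astype(np.float32))[0]))
E
```

```text
clock: 32.17
tool_pos: [0.568, -0.0166, 0.3442]
eef_rot: [0.556, 0.831, -0.001, 0.001]
contact_force: [-0.7, 0.5, -0.5]
opening: 0.175
finger_force: 60.0
t 32.17 pos [ 0.568  -0.0166  0.3442] F [-0.75  0.48 -0.52] M [-0.046 -0.146 -0.049] open 0.175 grip 60.0
shift [0.2433 0.069  0.0003] in target axes [0.2432 0.0692 0.0007] turn [-0.0005  0.0017 -0.0006] q7 -0.02Traceback (most recent call last):
  File "<stdin>", line 7, in <module>
  File "h.py", line 16, in atz
    o,d=ray(n,uv); return o+d*(z-o[2])/d[2]
        ~~~^^^^^^
  File "h.py", line 13, in ray
    c=camera_model(n);K=np.array(c["intrinsics"]);V=np.array(c["view"])
ValueError: time passes only in moves, steps and waits
```

```bash
python3 - <<'E'
from h import *
p,d=snapshot("scene");P=cloud("scene",d);g=cv2.cvtColor(p,cv2.COLOR_RGB2GRAY)
k=(np.hypot(P[...,0]-.5255,P[...,1]+.035)<.06)&(P[...,2]<.03)&(g<120)
q=P[k];print("dark in dish",k.sum(),q.mean(0).round(4),q.min(0).round(4),q.max(0).round(4))
R=P[(np.abs(P[...,2]-.034)<.004)&(P[...,0]>.44)&(P[...,0]<.61)&(P[...,1]>-.115)&(P[...,1]<.045)]
print("dish",cv2.minEnclosingCircle((R[:,:2]*1000).astype(np.float32)))
E
```

```text
dark in dish 5 [ 0.524  -0.0364  0.0071] [ 0.519  -0.0502  0.0061] [ 0.5304 -0.0167  0.0094]
dish ((526.0170288085938, -35.98230743408203), 72.74745178222656)
```

```bash
python3 -m inch '-1 0.006 0.0018 0 0 0 0;-1 0.012 0.0035 0 0 0 0;-1 0.02 0.0056 0 0 0 0;-1 0.025 0.007 0 0 0 0;-1 0.025 0.007 0 0 0 0;-1 0.025 0.007 0 0 0 0;-1 0.025 0.007 0 0 0 0;-1 0.025 0.007 0 0 0 0;-1 0.025 0.007 0 0 0 0;-1 0.02 0.0056 0 0 0 0;-1 0.016 0.0048 0 0 0 0;-1 0.01 0.0035 0 0 0 0;-1 0.006 0.0028 0 0 0 0;-1 0.003 0.0015 0 0 0 0;-1 0 0 0 0 0 0;-1 0 0 0 0 0 0;-1 0 0 0 0 0 0;-1 0 0 0 0 0 0;-1 0 0 0 0 0 0;-1 0 0 0 0 0 0'
python3 go.py .5388 .2346 .3435
```

```text
clock: 33.93
tool_pos: [0.5416, 0.2349, 0.3445]
eef_rot: [0.556, 0.831, -0.0, 0.001]
contact_force: [1.0, 0.3, -1.2]
opening: 0.177
finger_force: 60.0
t 33.93 pos [0.5416 0.2349 0.3445] F [ 1.    0.3  -1.16] M [-0.044 -0.08   0.012] open 0.177 grip 60.0
shift [ 0.0008 -0.0027  0.001 ] in target axes [ 0.0008 -0.0027  0.001 ] turn [ 0.0007  0.0018 -0.0014] q7 -0.45
```

```bash
python3 -m inch '-1 0.0008 -0.0027 0.005 0 0 -0.001;-1 0 0 0.015 0 0 0;-1 0 0 0.025 0 0 0;-1 0 0 0.025 0 0 0;-1 0 0 0.015 0 0 0;-1 0 0 0.006 0 0 0;-1 0 0 0.003 0 0 0;-1 0 0 0 0 0 0;-1 0 0 0 0 0 0;-1 0 0 0 0 0 0;-1 0 0 0 0 0 0;-1 0 0 0 0 0 0'
python3 go.py .5388 .2346 .1515
```

```text
clock: 34.93
tool_pos: [0.5391, 0.2352, 0.2511]
eef_rot: [0.555, 0.832, 0.0, 0.001]
contact_force: [0.3, 0.9, 0.2]
opening: 0.179
finger_force: 60.0
t 34.93 pos [0.5391 0.2352 0.2511] F [0.29 0.85 0.19] M [-0.05  -0.097 -0.049] open 0.179 grip 60.0
shift [-0.0003 -0.0007  0.0996] in target axes [-0.0005 -0.0005  0.0996] turn [0.002  0.0015 0.0003] q7 -0.52
```

```bash
python3 -m inch '-1 -0.0004 -0.0005 0.004 0 0 0;-1 0 0 0.008 0 0 0;-1 0 0 0.01 0 0 0;-1 0 0 0.01 0 0 0;-1 0 0 0.01 0 0 0;-1 0 0 0.01 0 0 0;-1 0 0 0.01 0 0 0;-1 0 0 0.01 0 0 0;-1 0 0 0.01 0 0 0;-1 0 0 0.006 0 0 0;-1 0 0 0.004 0 0 0;-1 0 0 0.002 0 0 0;-1 0 0 0 0 0 0;-1 0 0 0 0 0 0;-1 0 0 0 0 0 0;-1 0 0 0 0 0 0'
python3 go.py .5388 .2346 .1515
```

```text
clock: 36.27
tool_pos: [0.5388, 0.2345, 0.1569]
eef_rot: [0.555, 0.832, 0.0, 0.001]
contact_force: [-0.0, -0.6, -1.3]
opening: 0.177
finger_force: 60.0
t 36.27 pos [0.5388 0.2345 0.1569] F [-0.01 -0.61 -1.25] M [-0.021 -0.113  0.021] open 0.177 grip 60.0
shift [0.0001 0.     0.0054] in target axes [0.0001 0.     0.0054] turn [0.0015 0.0015 0.0003] q7 -0.61
```

```bash
python3 -m inch '-1 0 0 0.002 0 0 0;-1 0 0 0.0015 0 0 0;-1 0 0 0.001 0 0 0;-1 0 0 0 0 0 0;-1 0 0 0 0 0 0' >/dev/null; python3 f.py; python3 -m inch '-1 0 0 0.0003 0 0 0;-1 0 0 0 0 0 0' >/dev/null; python3 f.py; python3 -m inch '-1 0 0 0.0003 0 0 0;-1 0 0 0 0 0 0' >/dev/null; python3 f.py; python3 -m inch '-1 0 0 0.0003 0 0 0;-1 0 0 0 0 0 0' >/dev/null; python3 f.py
```

```text
t 36.68 Fx 0.84 Fy 0.22 Fz -1.16 | tip x 161.29 lat 459.90 z 151.78 mm M [ 0.041 -0.165  0.007]
t 36.85 Fx -0.21 Fy 0.35 Fz -0.46 | tip x 161.37 lat 459.95 z 151.57 mm M [ 0.    -0.108 -0.032]
t 37.02 Fx -0.69 Fy -0.32 Fz -0.69 | tip x 161.42 lat 459.95 z 151.38 mm M [-0.014 -0.087 -0.018]
t 37.18 Fx -1.51 Fy 0.29 Fz 3.42 | tip x 161.43 lat 459.95 z 151.35 mm M [-0.158  0.102  0.041]
```

The collar is seated on the rack at the original height. I release and retreat.

```bash
python3 -m inch '-1 0 0 -0.0003 0 0 0;-0.4 0 0 0 0 0 0;0 0 0 0 0 0 0;0.2 0 0 0 0 0 0;0.2 0 0 0 0 0 0;0.2 0 0 0 0 0 0;0.2 0 0 0 0 0 0;0.2 0 0 0 0 0 0' 
python3 -m inch '0.2 0 0 -0.004 0 0 0;0.2 0 0 -0.01 0 0 0;0.2 0 0 -0.02 0 0 0;0.2 0 0 -0.03 0 0 0;0.2 0 0 -0.03 0 0 0;0.2 0 0 -0.03 0 0 0;0.2 -0.02 -0.02 -0.02 0 0 0;0.2 -0.03 -0.03 -0.01 0 0 0;0.2 -0.03 -0.03 0 0 0 0;0.2 -0.03 -0.03 0 0 0 0;0.2 -0.02 -0.02 0 0 0 0;0.2 -0.01 -0.01 0 0 0 0;0.2 0 0 0 0 0 0;0.2 0 0 0 0 0 0;0.2 0 0 0 0 0 0'
python3 - <<'E'
from h import *
p,d=snapshot("scene");P=cloud("scene",d);z=P[...,2];g=cv2.cvtColor(p,cv2.COLOR_RGB2GRAY)
for n,c in(("awl",(.571,.156)),("pick",(.539,.2348)),("scraper",(.507,.313))):
    k=np.hypot(P[...,0]-c[0],P[...,1]-c[1])<.022
    q=P[k&(z>.125)&(z<.215)];t=q[q[:,2]>.196];print(n,len(q),q.mean(0).round(4),"cap",t.mean(0).round(4),q[:,2].max().round(4))
w=P[(z>.012)&(z<.10)];ex=np.array([-.9239,-.3827]);e=w[:,:2]-[.539,.2348];k=(np.abs(e@[.3827,-.9239])<.012)&(np.abs(e@ex)<.03)
print("shank below",k.sum(),(e[k]@ex).min().round(3),(e[k]@ex).max().round(3),w[k,2].min().round(3))
k=(np.hypot(P[...,0]-.5255,P[...,1]+.035)<.06)&(z<.03)&(g<150);q=P[k]
print("clip",k.sum(),q.mean(0).round(4),q.min(0).round(4),q.max(0).round(4));print(g[208:232:1,203:232])
for n,c in(("vase",(.73,.178)),("tin",(.37,.033))):
    q=P[(np.hypot(P[...,0]-c[0],P[...,1]-c[1])<.08)&(z>.015)];print(n,q.min(0).round(3),q.max(0).round(3))
E
```

```text
clock: 37.85
tool_pos: [0.5385, 0.2343, 0.1512]
eef_rot: [0.555, 0.832, -0.0, 0.001]
contact_force: [-0.9, 0.0, -0.7]
opening: 0.601
finger_force: 0.0
clock: 39.1
tool_pos: [0.4647, 0.0562, 0.3057]
eef_rot: [0.555, 0.832, 0.001, 0.001]
contact_force: [0.5, 0.8, 0.3]
opening: 0.601
finger_force: 0.0
awl 303 [0.5769 0.1545 0.1663] cap [0.5741 0.1557 0.1989] 0.2012
pick 293 [0.5427 0.2319 0.1656] cap [0.5393 0.2339 0.1988] 0.2008
scraper 280 [0.5115 0.3107 0.1652] cap [0.5085 0.3121 0.1986] 0.2014
shank below 24 -0.002 0.016 0.021
clip 33 [ 0.5214 -0.0338  0.0065] [ 0.5072 -0.0529  0.0024] [ 0.5411 -0.0152  0.0094]
[[250 250 250 251 251 250 250 250 250 248 247 246 243 239 237 231 216 201
  192 194 193 192 190 193 195 193 194 195 196]
 [249 250 250 250 250 250 250 250 250 250 250 250 250 249 249 246 237 227
  211 197 195 192 194 192 191 193 193 194 193]
 [250 250 250 250 250 251 250 250 250 250 251 250 251 250 250 250 249 244
  237 226 212 200 194 190 193 194 190 195 192]
 [250 250 250 250 250 250 250 251 250 250 250 250 250 250 251 251 250 250
  249 244 235 217 198 193 190 193 193 191 1
[... 1816 characters left out ...]
0]
 [250 250 248 243 228 183 151 190 234 242 237 205 205 234 247 250 250 250
  251 250 251 251 250 250 250 250 250 250 248]
 [250 250 250 248 239 206 158 153 181 195 177 152 178 233 248 250 250 250
  250 250 250 250 250 250 250 250 250 250 248]
 [250 251 250 250 247 235 208 167 137 127 117 135 196 241 249 250 251 250
  250 250 251 250 250 250 250 251 251 250 249]
 [250 250 250 250 250 249 242 214 175 158 137 154 216 246 250 250 251 250
  250 250 250 250 250 250 250 250 250 250 250]
 [250 250 250 250 250 251 248 242 236 233 212 216 240 248 250 250 250 250
  250 250 251 250 250 250 250 250 250 250 249]]
vase [0.683 0.125 0.028] [0.782 0.226 0.115]
tin [ 0.342 -0.011  0.015] [0.45  0.066 0.457]
```

Everything checks out: the clip lies flat in the dish (z≈0.0065), the pick is back upright in the middle slot, and its neighbours and the vase read as before.

```bash
python3 -c "
from plant import r
print(r.finish_job())"
```

```text
the job is handed in; nothing more can be done
None
```

The job is handed in at about 39 s: the clip was pulled from its groove after a light touch on the shield (about 2.4 N) and lies flat in the large white dish, and the pick hangs upright in its own middle slot.

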